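# Line up the tea canisters by height

## Task

Set out the drinks corner of the meeting table: stand the four metal canisters on the row of four cork coasters, one to a coaster and wholly on it, in order of height, with the tallest at the end next to the white mug and the shortest at the other end, next to the pen tub. Set each canister down upright without dropping it or tipping it over, let go of everything, and leave the mug and the pen tub where they stand.

Things in the scene. Friction and masses are not known exactly. Their poses are not given: they have to be found in the camera images.
- canister_red: tallest canister: upright plain cylinder, 54 mm in diameter and 125 mm high with its lid, bare metal with a red plastic lid (the top 20 mm, closed for good and as wide as the body). Rigid and loose, about 260 g (varies by a third). Origin: centre of its underside; z up its axis.
- canister_white: second tallest canister: upright plain cylinder, 54 mm in diameter and 105 mm high with its lid, bare metal with a white plastic lid (the top 20 mm, closed for good and as wide as the body). Rigid and loose, about 220 g (varies by a third). Origin: centre of its underside; z up its axis.
- canister_blue: third tallest canister: upright plain cylinder, 54 mm in diameter and 85 mm high with its lid, bare metal with a blue plastic lid (the top 20 mm, closed for good and as wide as the body). Rigid and loose, about 180 g (varies by a third). Origin: centre of its underside; z up its axis.
- canister_green: shortest canister: upright plain cylinder, 54 mm in diameter and 65 mm high with its lid, bare metal with a green plastic lid (the top 20 mm, closed for good and as wide as the body). Rigid and loose, about 140 g (varies by a third). Origin: centre of its underside; z up its axis.
- coaster1: Round cork coaster, 84 mm in diameter and 4 mm thick, fixed on a grey felt runner 3 mm thick on the table. Leftmost (+y end) of the straight row of four, spaced 95 mm centre to centre. Origin: centre of its underside, 4 mm below the surface that a canister stands on; x points across the row away from the robot, y along the row from coaster4 towards coaster1.
- coaster2: Round cork coaster, 84 mm in diameter and 4 mm thick, fixed on a grey felt runner 3 mm thick on the table. Second from the left in the row. Origin: centre of its underside, 4 mm below the surface that a canister stands on; x points across the row away from the robot, y along the row from coaster4 towards coaster1.
- coaster3: Round cork coaster, 84 mm in diameter and 4 mm thick, fixed on a grey felt runner 3 mm thick on the table. Third from the left in the row. Origin: centre of its underside, 4 mm below the surface that a canister stands on; x points across the row away from the robot, y along the row from coaster4 towards coaster1.
- coaster4: Round cork coaster, 84 mm in diameter and 4 mm thick, fixed on a grey felt runner 3 mm thick on the table. Rightmost (-y end) of the row. Origin: centre of its underside, 4 mm below the surface that a canister stands on; x points across the row away from the robot, y along the row from coaster4 towards coaster1.
- mug: White ceramic mug, 78 mm in diameter, 85 mm high, handle on the side away from the robot; stands on the runner beyond one end of the row, 108 mm from the middle of the last coaster; which end changes from start to start. Loose; to be left alone. Origin: centre of its underside.
- pen_tub: Black plastic tub with three pens, 72 mm in diameter, 70 mm high (pens to 105 mm); stands on the runner beyond the other end of the row. Loose; to be left alone. Origin: centre of its underside.
Mind the look-alikes: they are no part of the job. Leave any orange or turquoise look-alike of the canister_red alone.

How it is judged:
At the end, for the whole second after the job is handed in: Counting from the coaster next to the mug, the canisters with the red, white, blue and green lids (125, 105, 85 and 65 mm high) stand one on each coaster in that order, centres within 15 mm of the coaster's centre, upright within 0.08 rad, standing on the cork and at rest (((horizontal distance between mug and coaster1 below 0.18 m and horizontal distance between canister_red and coaster1 below 0.015 m and z of canister_red in the frame of coaster1 below 0.008 m and horizontal distance between canister_white and coaster2 below 0.015 m and z of canister_white in the frame of coaster2 below 0.008 m and horizontal distance between canister_blue and coaster3 below 0.015 m and z of canister_blue in the frame of coaster3 below 0.008 m and horizontal distance between canister_green and coaster4 below 0.015 m and z of canister_green in the frame of coaster4 below 0.008 m) or (horizontal distance between mug and coaster4 below 0.18 m and horizontal distance between canister_red and coaster4 below 0.015 m and z of canister_red in the frame of coaster4 below 0.008 m and horizontal distance between canister_white and coaster3 below 0.015 m and z of canister_white in the frame of coaster3 below 0.008 m and horizontal distance between canister_blue and coaster2 below 0.015 m and z of canister_blue in the frame of coaster2 below 0.008 m and horizontal distance between canister_green and coaster1 below 0.015 m and z of canister_green in the frame of coaster1 below 0.008 m)) and angle between each of canister_red, canister_white, canister_blue, canister_green's own z axis and vertical below 0.08 rad and linear speed of each of canister_red, canister_white, canister_blue, canister_green below 0.02 m/s); the robot touches nothing.
It fails at once if a canister is tipped over (leans more than 0.6 rad) (angle between any of canister_red, canister_white, canister_blue, canister_green's own z axis and vertical above 0.6 rad).
It fails at once if a canister is dropped or thrown: it moves faster than 0.6 m/s while the fingers do not touch it ((linear speed of canister_red above 0.6 m/s and contact force between the fingers and canister_red below 0.05 N) or (linear speed of canister_white above 0.6 m/s and contact force between the fingers and canister_white below 0.05 N) or (linear speed of canister_blue above 0.6 m/s and contact force between the fingers and canister_blue below 0.05 N) or (linear speed of canister_green above 0.6 m/s and contact force between the fingers and canister_green below 0.05 N)).
It fails at once if the mug is pushed more than 20 mm or tipped (distance of mug from where it was at the start of the episode above 0.02 m or angle between mug's own z axis and vertical above 0.3 rad).
It fails at once if the pen tub is pushed more than 20 mm or tipped (distance of pen_tub from where it was at the start of the episode above 0.02 m or angle between pen_tub's own z axis and vertical above 0.3 rad).
It also fails if it takes over 112 s, if anything falls off the work surface, if the arm or the gripper's body presses on something with over 40 N, if the wrist force passes 120 N, or if a joint passes its speed limit or range.

## Robot

A 7-joint arm with a two-finger parallel gripper is mounted at the origin on the work surface. World frame = base frame: x ahead of the robot, y to its left, z up, the work surface at z = 0. Lengths are in m, angles in rad, forces in N, time in s.
With the tool pointing down it reaches from about 0.425 to 1.025 m from the base axis. Payload 9.4 kg.
Tool frame: the origin (TCP) lies midway between the tips of the shut fingers; the grasp point (between the pads) lies 19 mm behind it (manip.pinch_z is the distance from the TCP to the grasp point, in m); z points along the fingers, y is the direction in which the jaws open and shut (so a half turn about z gives the same grasp; the last joint's range is limited). The gripper opens to 93 mm and grips with 3 to 60 N. Pads are 15 mm wide; open, the fingers measure 128 mm over their backs; the gripper's body (75 mm by 188 mm) begins 65 mm behind the grasp point.
Start: joints at [1.1, 0.599, -0.003, 1.599, 0.002, 0.943, -0.08], TCP at [0.278, -0.67, 0.188] pointing down, gripper open.
Joint ranges: [-2.57, 2.57], [-0.35, 1.97], [-1.29, 1.29], [0.11, 2.56], [-1.05, 4.19], [0.11, 1.86], [-2.63, 2.63]. Speed limits (rad/s): [2.22, 2.22, 3.01, 3.01, 3.14, 3.14, 3.14].

## Interface

Orientations are given as a unit quaternion [x, y, z, w].
In Python, from plant import manip gives the robot as it stands.
- The arm moves only by the tool drive_tool, never from a script. Its argument "steps" is a list of rows, each an object with "xyz": the shift along the tool's x, y, z in m, a list of three; "spin": the turn about the tool's z in rad; "hand": the closure, from -1 (fully open) to 1 (shut). In form: [{"xyz": [dx, dy, dz], "spin": spin, "hand": hand}, ...]. A call has 1 to 10 rows; each row is the pose to reach, as a shift and turn from the pose measured when the call began, along the tool's axes at that moment; what a row does not reach only later rows make up. A row lasts 1/12 s, in which the tool goes at most 41.7 mm and 7.16 degrees, less where a joint would pass 70% of its speed; a pose out of reach is approached as far as the arm can. A call with a gripper value outside its range is refused whole. The fingers move at their own pace and stop on an object; the grip force is fixed at half the most. Time passes only in rows, so rows that repeat a pose let the fingers close. It gives the time, the measured TCP pose, the force and the opening at its end, in the units of the state.
- manip.get_obs(): the state, without advancing time (a new reading comes with each control period).
- manip.grab_frame(name): name is "side" or "top" or "wrist"; returns a dict with "color" (480x640x3 uint8, red, green, blue), "fx", "fy", "cx", "cy" (pixels), "world_to_cam" (4x4, takes a point from world to camera coordinates); the wrist camera has in their place "mount" (4x4, takes a point from camera to tool coordinates, whose origin is the TCP and whose axes are the flange's). Camera axes: x right, y down, z forward; pixel columns grow to the right and rows downward; lengths in m; the calibration is good to about 2 mm. A picture is of the moment at which its call begins: read the wrist's pose just before it. There is no depth.
- manip.finish_job(): hands the job in, once; it reports no verdict.
The state is a dict: "time": time; "q": joint angles; "joint_velocities": joint speeds; "joint_torque": joint torques, N m; "ee_pos": TCP position; "orientation": TCP orientation; "wrist_force": force on the tool from outside, world axes, zero at the start; "wrist_torque": the same for the moment, N m; "grip_width": opening from 0.0 (shut) to 1.0 (fully open).
Only numpy, scipy, OpenCV 4.12 (cv2) and the standard library are available. Lean on these libraries where they do the work, as an engineer would, in place of code of your own. Each camera call takes 0.05 s, during which the arm holds its last target.

## Working session

There is one attempt and no reset: what is moved stays moved. The work goes in short steps, Python scripts to look and compute and a tool call to move; the robot and the scene stay as the last step left them, time stands still between calls to the robot, and variables do not carry over. Pictures are saved under pics/ and viewed, and the job is handed in when it is done.

Besides the shell and the picture viewer there is one more tool, called after "Request:" in YAML: its name, and indented under it one key for each argument. drive_tool: Moves the arm, as the interface text tells. Its arguments: {"type":"object","properties":{"steps":{"type":"array","items":{"type":"object","properties":{"xyz":{"type":"array","items":{"type":"number"}},"spin":{"type":"number"},"hand":{"type":"number"}}}}},"required":["steps"]}

```bash
mkdir -p pics
cat > h.py <<'E'
import numpy as np, cv2
from plant import manip
def snap(n,f):
    d=manip.grab_frame(n); cv2.imwrite('pics/'+f,cv2.cvtColor(d['color'],cv2.COLOR_RGB2BGR)); return d
E
python3 - <<'E'
from h import *
import pickle
o=manip.get_obs(); print(o)
D={}
for n in ['side','top']:
    D[n]=snap(n,n+'0.png'); print({k:v for k,v in D[n].items() if k!='color'})
pickle.dump(D,open('cam.pkl','wb'))
E
```

```text
{'time': 0.0, 'q': array([ 1.10027432,  0.600187  , -0.00255278,  1.60014837,  0.00182474,
        0.9428852 , -0.07978427]), 'joint_velocities': array([ 0.00069976, -0.00114009, -0.00149851, -0.00093275,  0.00015293,
        0.00150437,  0.00137628]), 'joint_torque': array([-2.84109028e-04, -7.65060639e+01,  1.49742745e+00, -2.52350682e+01,
       -5.24524762e-02,  1.68851501e-02,  1.48908111e-04]), 'ee_pos': array([ 0.27796305, -0.66900165,  0.18730858]), 'orientation': array([ 9.80665807e-01,  1.95688311e-01, -2.38022384e-04, -7.77361698e-04]), 'wrist_force': array([ 0.12534487, -0.0208778 ,  0.20903608]), 'wrist_torque': array([ 0.05958161,  0.00774663, -0.00733082]), 'grip_width': 0.9970672234824484}
{'fx': 529.6547042542405, 'fy': 529.6547042542405, 'cx': 311.9979917823611, 'cy': 238.85473838314329, 'world_to_cam': array([[-0.99940469, -0.0301955 , -0.01668846,  0.50082103],
       [-0.00835444,  0.68113613, -0.73210912,  0.03252762],
       [ 0.03347351, -0.73153387, -0.68098291,  1.09608241],
       [ 0.        ,  0.        ,  0.        ,  1.        ]])}
{'fx': 469.2596744656189, 'fy': 469.2596744656189, 'cx': 328.10981292146573, 'cy': 234.5021414538978, 'world_to_cam': array([[ 0.00822702, -0.99980408,  0.01800322,  0.01156301],
       [-0.9930692 , -0.01027985, -0.11708067,  0.50556353],
       [ 0.1172428 , -0.01691522, -0.99295921,  0.769269  ],
       [ 0.        ,  0.        ,  0.        ,  1.        ]])}
```

View pics/side0.png

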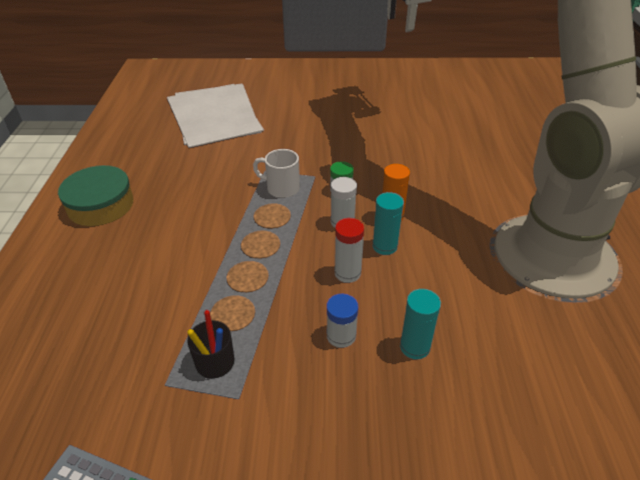

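View pics/top0.png

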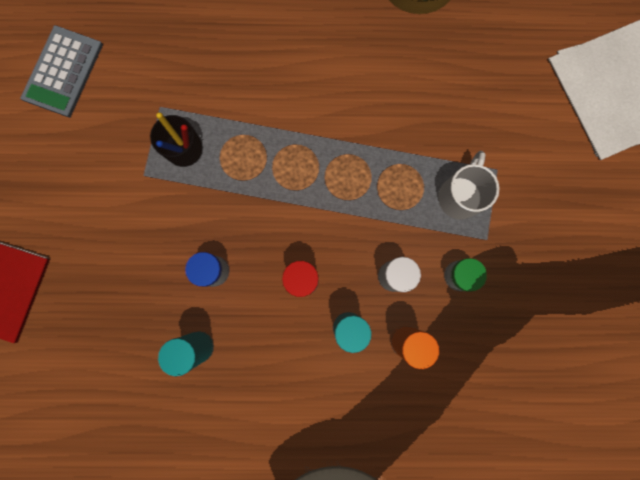

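The mug is at the right (‑y) end, so red goes to coaster4, white to 3, blue to 2 and green to 1. Next I'll measure from the top view.

```bash
cat >> h.py <<'E'
def ray(d,u,v,z):
    T=np.linalg.inv(d['world_to_cam']); c=T[:3,3]
    r=T[:3,:3]@np.array([(u-d['cx'])/d['fx'],(v-d['cy'])/d['fy'],1]); return c+r*(z-c[2])/r[2]
def proj(d,p):
    q=d['world_to_cam'][:3,:3]@np.array(p)+d['world_to_cam'][:3,3]; return d['fx']*q[0]/q[2]+d['cx'],d['fy']*q[1]/q[2]+d['cy']
def circ(d,img,c,z,r,col):
    P=np.array([proj(d,[c[0]+r*np.cos(a),c[1]+r*np.sin(a),z]) for a in np.linspace(0,2*np.pi,60)])*S
    cv2.polylines(img,[np.round(P+S/2).astype(int)],True,col,1)
S=3
E
cat > m.py <<'E'
from h import *
import pickle
D=pickle.load(open('cam.pkl','rb')); d=D['top']
print(np.linalg.inv(d['world_to_cam'])[:3,3])
hsv=cv2.cvtColor(d['color'],cv2.COLOR_RGB2HSV)
seeds={'red':(300,279,.125),'white':(403,275,.105),'blue':(204,269,.085),'green':(469,274,.065),'teal1':(353,334,.125),'teal2':(177,357,.125),'orange':(421,350,.125)}
img=cv2.resize(cv2.cvtColor(d['color'],cv2.COLOR_RGB2BGR),None,fx=3,fy=3,interpolation=cv2.INTER_CUBIC)
for k,(u,v,z) in seeds.items():
    p=ray(d,u,v,z); print(k,p.round(4)); circ(d,img,p,z,.027,(0,255,255))
C=[]
for i,(u,v) in enumerate([(243,158),(295,167.5),(348,177),(400.5,187)]):
    p=ray(d,u,v,.007); C.append(p); circ(d,img,p,.007,.042,(255,255,0)); print('c',i+1,p.round(4))
C=np.array(C); print(np.linalg.norm(np.diff(C,axis=0),axis=1))
print('mug',ray(d,474,188,.085),'tub',ray(d,177,141,.07))
cv2.imwrite('pics/a1.png',img[300:750,400:1200][:,:]); cv2.imwrite('pics/a2.png',img[700:1150,450:1250]);cv2.imwrite('pics/a3.png',img[700:1150,800:1600]);
E
python3 m.py
```

```text
[0.41177318 0.02977021 0.82283629]
red [0.4275 0.0589 0.125 ]
white [ 0.4354 -0.0975  0.105 ]
blue [0.4426 0.2107 0.085 ]
green [ 0.4392 -0.2118  0.065 ]
teal1 [ 0.348  -0.0197  0.125 ]
teal2 [0.3137 0.2348 0.125 ]
orange [ 0.3257 -0.1192  0.125 ]
c 1 [0.6436 0.1684 0.007 ]
c 2 [0.6275 0.0758 0.007 ]
c 3 [ 0.6114 -0.0186  0.007 ]
c 4 [ 0.5944 -0.1121  0.007 ]
[0.09408278 0.09576044 0.09496673]
mug [ 0.57677655 -0.21729186  0.085     ] tub [0.65293571 0.26678069 0.07      ]
```

View pics/a1.png

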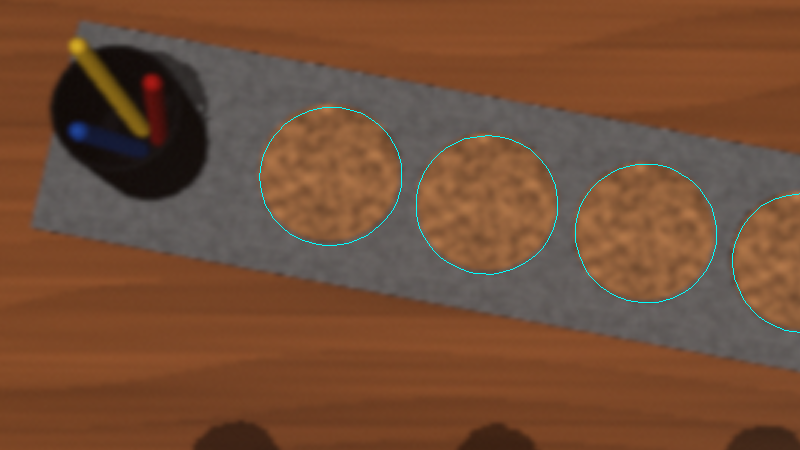

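View pics/a2.png

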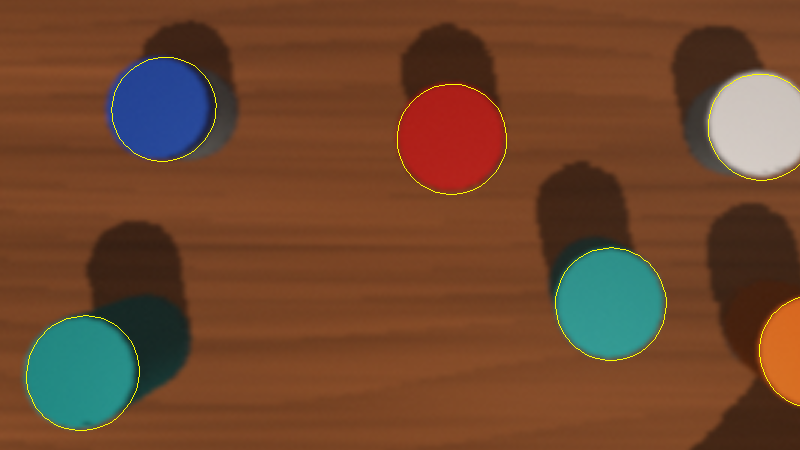

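View pics/a3.png

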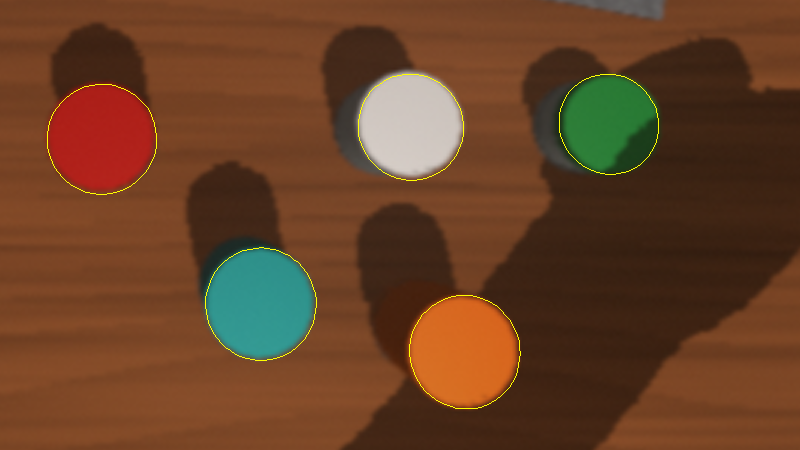

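The circles fit the coasters and lids, except blue, which sits about 1 px further left. I'll move above red with the jaws radial, i.e. across the row.

```bash
cat > g.py <<'E'
from h import *
import sys
from scipy.spatial.transform import Rotation as R
# usage: g.py x y z [jaw angle]
o=manip.get_obs(); Rm=R.from_quat(o['orientation']).as_matrix()
x,y,z=map(float,sys.argv[1:4]); ja=float(sys.argv[4]) if len(sys.argv)>4 else -0.173
d=Rm.T@(np.array([x,y,z])-o['ee_pos'])
ya=np.arctan2(Rm[1,1],Rm[0,1]); e=(ja-ya+np.pi/2)%np.pi-np.pi/2
print('t',round(o['time'],2),'pos',o['ee_pos'].round(4),'jaw',round(ya,3),'tilt',(Rm[:,2]).round(3),'F',o['wrist_force'].round(1),'grip',round(o['grip_width'],3),'q7',o['q'][6].round(2))
print('shift',d.round(4),'spin',round(-e,3),'rows',np.linalg.norm(d)/.0417,abs(e)/.125)
E
python3 g.py .4275 .059 .25
```

```text
t 0.1 pos [ 0.278  -0.6691  0.1874] jaw -1.177 tilt [-0.001  0.001 -1.   ] F [ 0.  -0.7 -0.6] grip 0.999 q7 -0.08
shift [ 0.4175 -0.615  -0.0618] spin -1.004 rows 17.887501357931882 8.03152937313821
```

Request:
drive_tool:
  steps:
    - {"xyz": [0.0, 0.0, -0.04], "spin": 0, "hand": -1}
    - {"xyz": [0.0, 0.0, -0.06], "spin": 0, "hand": -1}
    - {"xyz": [0.417, -0.615, -0.062], "spin": -1.004, "hand": -1}
    - {"xyz": [0.417, -0.615, -0.062], "spin": -1.004, "hand": -1}
    - {"xyz": [0.417, -0.615, -0.062], "spin": -1.004, "hand": -1}
    - {"xyz": [0.417, -0.615, -0.062], "spin": -1.004, "hand": -1}
    - {"xyz": [0.417, -0.615, -0.062], "spin": -1.004, "hand": -1}
    - {"xyz": [0.417, -0.615, -0.062], "spin": -1.004, "hand": -1}
    - {"xyz": [0.417, -0.615, -0.062], "spin": -1.004, "hand": -1}
    - {"xyz": [0.417, -0.615, -0.062], "spin": -1.004, "hand": -1}

```text
time: 0.93
ee_pos: [0.3446, -0.3406, 0.2486]
orientation: [0.765, 0.644, -0.0, -0.001]
wrist_force: [0.4, 0.4, 0.4]
grip_width: 1.002
```

```bash
python3 g.py .4275 .059 .25
```

```text
t 0.93 pos [ 0.3446 -0.3406  0.2486] jaw -0.171 tilt [-0.001  0.001 -1.   ] F [0.4 0.4 0.4] grip 1.002 q7 0.37
shift [ 0.4078  0.0137 -0.001 ] spin 0.002 rows 9.786032948163434 0.01650017734861997
```

Request:
drive_tool:
  steps:
    - {"xyz": [0.408, 0.014, -0.001], "spin": 0, "hand": -1}
    - {"xyz": [0.408, 0.014, -0.001], "spin": 0, "hand": -1}
    - {"xyz": [0.408, 0.014, -0.001], "spin": 0, "hand": -1}
    - {"xyz": [0.408, 0.014, -0.001], "spin": 0, "hand": -1}
    - {"xyz": [0.408, 0.014, -0.001], "spin": 0, "hand": -1}
    - {"xyz": [0.408, 0.014, -0.001], "spin": 0, "hand": -1}
    - {"xyz": [0.408, 0.014, -0.001], "spin": 0, "hand": -1}
    - {"xyz": [0.408, 0.014, -0.001], "spin": 0, "hand": -1}
    - {"xyz": [0.408, 0.014, -0.001], "spin": 0, "hand": -1}
    - {"xyz": [0.408, 0.014, -0.001], "spin": 0, "hand": -1}

```text
time: 1.77
ee_pos: [0.4278, 0.0619, 0.2502]
orientation: [0.765, 0.645, 0.0, -0.001]
wrist_force: [0.8, -1.4, -0.1]
grip_width: 1.003
```

```bash
python3 g.py .4275 .059 .07
python3 - <<'E'
from h import *
d=snap('wrist','w1.png'); print(d['mount'].round(3),d['fx'])
E
```

```text
t 1.77 pos [0.4278 0.0619 0.2502] jaw -0.17 tilt [-0.     0.001 -1.   ] F [ 0.8 -1.4 -0.1] grip 1.003 q7 -0.63
shift [-0.0031  0.0003  0.1802] spin 0.003 rows 4.320876614790286 0.024614700887813257
[[ 0.    -0.956 -0.293  0.082]
 [ 1.    -0.     0.001  0.   ]
 [-0.001 -0.293  0.956 -0.196]
 [ 0.     0.     0.     1.   ]] 404.2139491489095
```

View pics/w1.png

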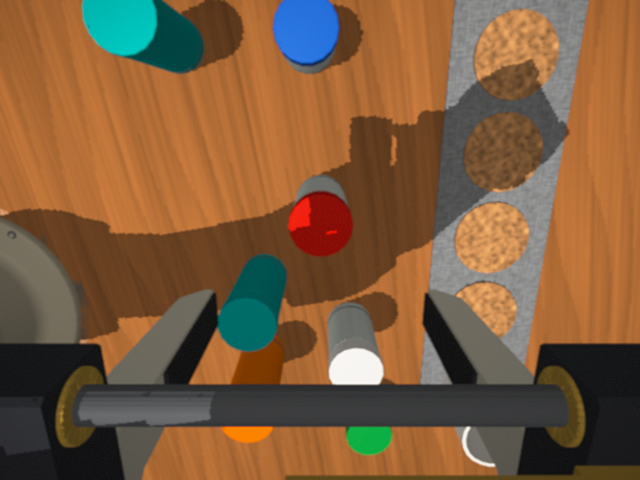

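Request:
drive_tool:
  steps:
    - {"xyz": [-0.003, 0.0, 0.04], "spin": 0, "hand": -1}
    - {"xyz": [-0.003, 0.0, 0.08], "spin": 0, "hand": -1}
    - {"xyz": [-0.003, 0.0, 0.12], "spin": 0, "hand": -1}
    - {"xyz": [-0.003, 0.0, 0.155], "spin": 0, "hand": -1}
    - {"xyz": [-0.003, 0.0, 0.18], "spin": 0, "hand": -1}
    - {"xyz": [-0.003, 0.0, 0.18], "spin": 0, "hand": -1}
    - {"xyz": [-0.003, 0.0, 0.18], "spin": 0, "hand": 1}
    - {"xyz": [-0.003, 0.0, 0.18], "spin": 0, "hand": 1}
    - {"xyz": [-0.003, 0.0, 0.18], "spin": 0, "hand": 1}
    - {"xyz": [-0.003, 0.0, 0.18], "spin": 0, "hand": 1}

```text
time: 2.65
ee_pos: [0.4303, 0.0662, 0.0723]
orientation: [0.763, 0.646, 0.004, -0.001]
wrist_force: [0.2, -0.1, 0.4]
grip_width: 0.758
```

Request:
drive_tool:
  steps:
    - {"xyz": [0, 0, 0], "spin": 0, "hand": 1}
    - {"xyz": [0, 0, 0], "spin": 0, "hand": 1}
    - {"xyz": [0, 0, 0], "spin": 0, "hand": 1}
    - {"xyz": [0, 0, 0], "spin": 0, "hand": 1}

```text
time: 2.98
ee_pos: [0.4307, 0.0662, 0.073]
orientation: [0.763, 0.646, 0.004, -0.0]
wrist_force: [-1.6, 0.5, 10.2]
grip_width: 0.572
```

```bash
python3 g.py .4275 .059 .073
python3 - <<'E'
from h import *
print(manip.get_obs()['q'].round(3))
snap('wrist','w2.png');d=snap('top','t2.png')
E
```

```text
t 2.98 pos [0.4307 0.0662 0.073 ] jaw -0.165 tilt [ 0.006  0.006 -1.   ] F [-1.6  0.5 10.2] grip 0.572 q7 -0.96
shift [-0.0076 -0.002  -0.0001] spin 0.008 rows 0.1889585640015411 0.06288788774730669
[ 0.008  0.485 -0.394  2.338  0.488  0.385 -0.965]
```

View pics/w2.png

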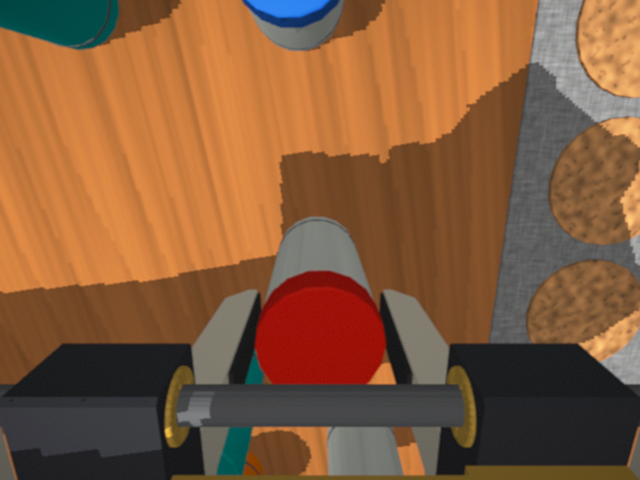

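View pics/t2.png

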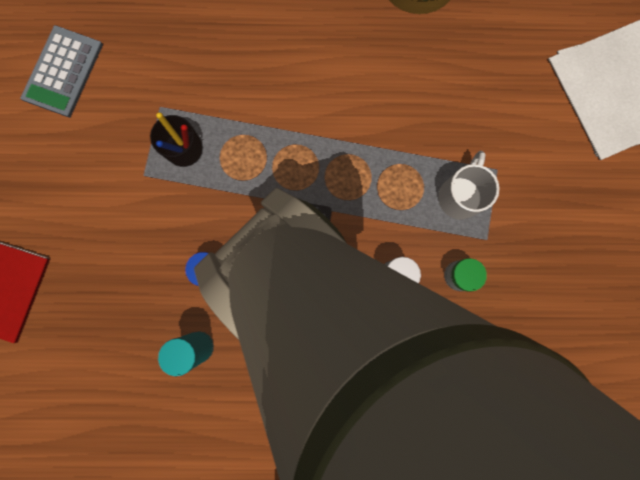

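Red appears gripped about centrally. I'll lift a little and check.

Request:
drive_tool:
  steps:
    - {"xyz": [0, 0, -0.01], "spin": 0, "hand": 1}
    - {"xyz": [0, 0, -0.025], "spin": 0, "hand": 1}
    - {"xyz": [0, 0, -0.04], "spin": 0, "hand": 1}
    - {"xyz": [0, 0, -0.06], "spin": 0, "hand": 1}
    - {"xyz": [0, 0, -0.09], "spin": 0, "hand": 1}
    - {"xyz": [0, 0, -0.12], "spin": 0, "hand": 1}
    - {"xyz": [0, 0, -0.15], "spin": 0, "hand": 1}
    - {"xyz": [0, 0, -0.15], "spin": 0, "hand": 1}
    - {"xyz": [0, 0, -0.15], "spin": 0, "hand": 1}

```text
time: 3.83
ee_pos: [0.4304, 0.0651, 0.224]
orientation: [0.763, 0.646, 0.005, 0.001]
wrist_force: [-0.3, 0.5, -2.5]
grip_width: 0.573
```

```bash
python3 g.py .5944 -.1121 .22
python3 - <<'E'
from h import *
snap('wrist','w3.png');snap('side','s3.png')
E
```

```text
t 3.83 pos [0.4304 0.0651 0.224 ] jaw -0.166 tilt [ 0.009  0.005 -1.   ] F [-0.3  0.5 -2.5] grip 0.573 q7 -0.68
shift [-0.1477  0.191   0.0046] spin 0.007 rows 5.791464863165687 0.05586061975945711
```

View pics/w3.png

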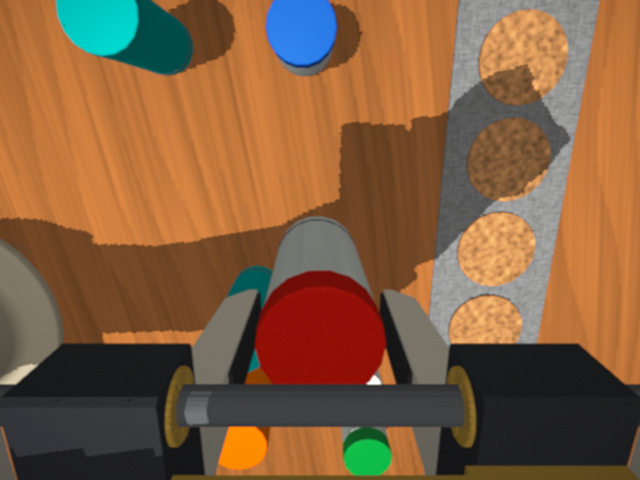

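View pics/s3.png

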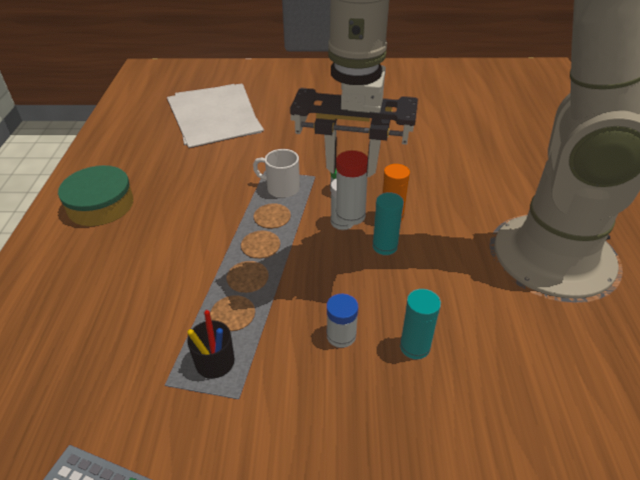

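```bash
cat >> h.py <<'E'
def wray(u,v,pos,quat,z):
    from scipy.spatial.transform import Rotation as R
    d=manip.grab_frame('wrist'); M=d['mount']; Rm=R.from_quat(quat).as_matrix()
    c=np.array(pos)+Rm@M[:3,3]; r=Rm@M[:3,:3]@np.array([(u-d['cx'])/d['fx'],(v-d['cy'])/d['fy'],1])
    return c+r*(z-c[2])/r[2]
E
python3 - <<'E'
from h import *
o=manip.get_obs();p=o['ee_pos'];q=o['orientation']
print(wray(497,248,p,q,.007),wray(524,57,p,q,.007),wray(510,159,p,q,.007)); print('red',wray(321,331,p,q,p[2]+.052), p)
import pickle
d=pickle.load(open('cam.pkl','rb'))['side']
for u,v in [(352,159),(350,161)]: print('side red top',ray(d,u,v,.276))
for u,v in [(351,226)]: print('side red bot',ray(d,u,v,.151))
E
```

```text
[ 0.60966659 -0.014895    0.007     ] [0.64212513 0.16993511 0.007     ] [0.62628713 0.07730923 0.007     ]
red [0.42985511 0.06540665 0.27408765] [0.42903893 0.06486737 0.22208765]
side red top [0.42829461 0.05962126 0.276     ]
side red top [0.4317364  0.06542734 0.276     ]
side red bot [0.42640262 0.08612007 0.151     ]
```

Red is held centred and upright. I'll carry it to coaster4.

Request:
drive_tool:
  steps:
    - {"xyz": [-0.148, 0.191, 0.0], "spin": 0.0, "hand": 1}
    - {"xyz": [-0.148, 0.191, 0.0], "spin": 0.0, "hand": 1}
    - {"xyz": [-0.148, 0.191, 0.0], "spin": 0.0, "hand": 1}
    - {"xyz": [-0.148, 0.191, 0.0], "spin": 0.0, "hand": 1}
    - {"xyz": [-0.148, 0.191, 0.0], "spin": 0.0, "hand": 1}
    - {"xyz": [-0.148, 0.191, 0.0], "spin": 0.0, "hand": 1}
    - {"xyz": [-0.148, 0.191, 0.0], "spin": 0.0, "hand": 1}
    - {"xyz": [-0.148, 0.191, 0.0], "spin": 0.0, "hand": 1}

```text
time: 4.8
ee_pos: [0.5934, -0.1133, 0.2195]
orientation: [0.764, 0.646, 0.003, -0.002]
wrist_force: [-0.7, 1.3, -2.1]
grip_width: 0.574
```

```bash
python3 g.py .5944 -.1121 .081;python3 - <<'E'
from h import *
snap('top','t4.png')
E
```

```text
t 4.8 pos [ 0.5934 -0.1133  0.2195] jaw -0.167 tilt [ 0.001  0.006 -1.   ] F [-0.7  1.3 -2.1] grip 0.574 q7 -0.35
shift [0.0004 0.0007 0.1385] spin 0.006 rows 3.321560003058589 0.04623504969123715
```

View pics/t4.png

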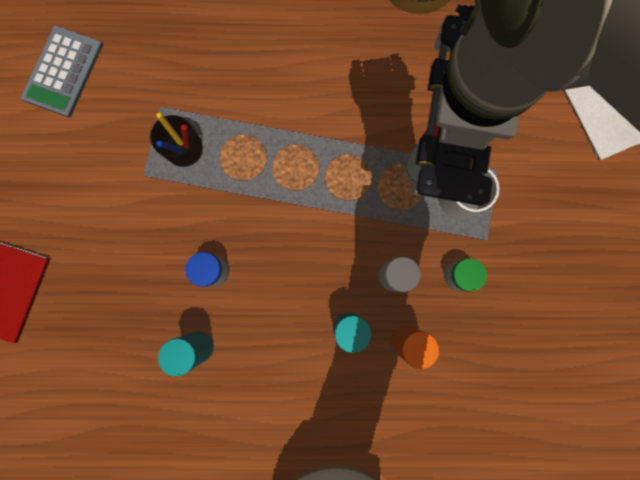

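Request:
drive_tool:
  steps:
    - {"xyz": [0.0, 0.0, 0.03], "spin": 0, "hand": 1}
    - {"xyz": [0.0, 0.0, 0.06], "spin": 0, "hand": 1}
    - {"xyz": [0.0, 0.0, 0.09], "spin": 0, "hand": 1}
    - {"xyz": [0.0, 0.0, 0.11], "spin": 0, "hand": 1}
    - {"xyz": [0.0, 0.0, 0.123], "spin": 0, "hand": 1}
    - {"xyz": [0.0, 0.0, 0.13], "spin": 0, "hand": 1}
    - {"xyz": [0.0, 0.0, 0.134], "spin": 0, "hand": 1}
    - {"xyz": [0.0, 0.0, 0.136], "spin": 0, "hand": 1}
    - {"xyz": [0.0, 0.0, 0.136], "spin": 0, "hand": 1}
    - {"xyz": [0.0, 0.0, 0.136], "spin": 0, "hand": 1}

```text
time: 5.68
ee_pos: [0.5931, -0.1105, 0.0848]
orientation: [0.763, 0.647, 0.003, -0.002]
wrist_force: [-1.0, 0.4, -2.2]
grip_width: 0.573
```

```bash
python3 g.py .5944 -.1121 .081;python3 - <<'E'
from h import *
d=snap('side','s5.png')
cv2.imwrite('pics/s5c.png',cv2.resize(cv2.cvtColor(d['color'],cv2.COLOR_RGB2BGR)[120:270,200:400],None,fx=4,fy=4))
E
```

```text
t 5.68 pos [ 0.5931 -0.1105  0.0848] jaw -0.165 tilt [ 0.002  0.007 -1.   ] F [-1.   0.4 -2.2] grip 0.573 q7 -0.46
shift [-0.0014  0.0015  0.0038] spin 0.008 rows 0.10286132626010573 0.06601188486148679
```

View pics/s5c.png

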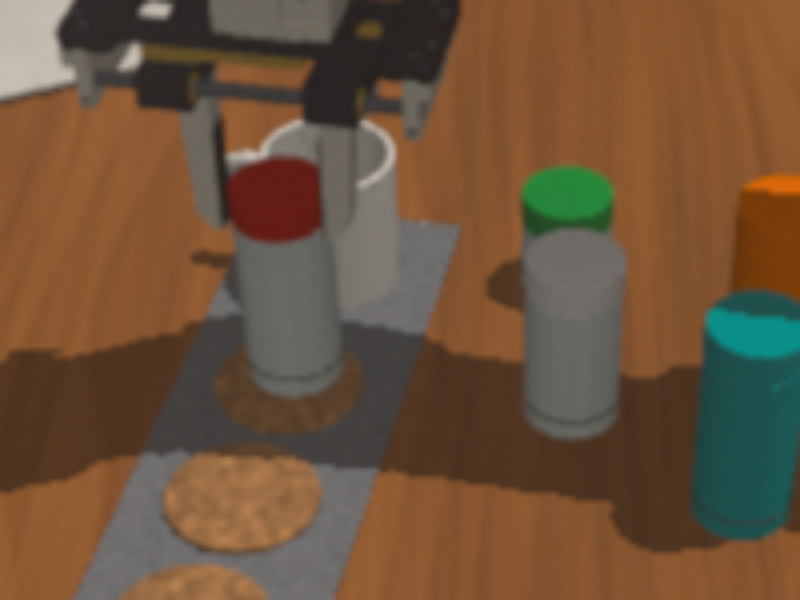

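Red is about 4 mm above the coaster and well centred. I'll ease it down to contact.

Request:
drive_tool:
  steps:
    - {"xyz": [0.0, 0.0, 0.002], "spin": 0, "hand": 1}
    - {"xyz": [0.0, 0.0, 0.003], "spin": 0, "hand": 1}
    - {"xyz": [0.0, 0.0, 0.004], "spin": 0, "hand": 1}
    - {"xyz": [0.0, 0.0, 0.0045], "spin": 0, "hand": 1}
    - {"xyz": [0.0, 0.0, 0.0045], "spin": 0, "hand": 1}
    - {"xyz": [0.0, 0.0, 0.0045], "spin": 0, "hand": 1}

```text
time: 6.23
ee_pos: [0.5933, -0.1106, 0.0803]
orientation: [0.763, 0.646, 0.003, -0.002]
wrist_force: [-0.1, -0.3, -1.7]
grip_width: 0.576
```

Request:
drive_tool:
  steps:
    - {"xyz": [0.0, 0.0, 0.001], "spin": 0, "hand": 1}
    - {"xyz": [0.0, 0.0, 0.0015], "spin": 0, "hand": 1}
    - {"xyz": [0.0, 0.0, 0.0015], "spin": 0, "hand": 1}
    - {"xyz": [0.0, 0.0, 0.0015], "spin": 0, "hand": 1}

```text
time: 6.57
ee_pos: [0.5934, -0.1105, 0.0801]
orientation: [0.763, 0.646, 0.003, -0.001]
wrist_force: [-3.8, 1.1, 12.3]
grip_width: 0.576
```

Contact at z≈0.080. Next I'll open the jaws and rise.

Request:
drive_tool:
  steps:
    - {"xyz": [0.0, 0.0, -0.001], "spin": 0, "hand": 0.5}
    - {"xyz": [0.0, 0.0, -0.001], "spin": 0, "hand": -1}
    - {"xyz": [0.0, 0.0, -0.001], "spin": 0, "hand": -1}
    - {"xyz": [0.0, 0.0, -0.001], "spin": 0, "hand": -1}
    - {"xyz": [0.0, 0.0, -0.001], "spin": 0, "hand": -1}
    - {"xyz": [0.0, 0.0, -0.001], "spin": 0, "hand": -1}
    - {"xyz": [0.0, 0.0, -0.03], "spin": 0, "hand": -1}
    - {"xyz": [0.0, 0.0, -0.07], "spin": 0, "hand": -1}
    - {"xyz": [0.0, 0.0, -0.11], "spin": 0, "hand": -1}
    - {"xyz": [0.0, 0.0, -0.15], "spin": 0, "hand": -1}

```text
time: 7.4
ee_pos: [0.5925, -0.1111, 0.2315]
orientation: [0.763, 0.647, 0.003, -0.002]
wrist_force: [1.4, -0.7, -0.6]
grip_width: 1.002
```

```bash
python3 g.py .4354 -.0975 .23
```

```text
t 7.4 pos [ 0.5925 -0.1111  0.2315] jaw -0.165 tilt [ 0.002  0.007 -1.   ] F [ 1.4 -0.7 -0.6] grip 1.002 q7 -0.34
shift [-0.0123 -0.1572  0.0013] spin 0.008 rows 3.7806764353527273 0.0677096365434231
```

Request:
drive_tool:
  steps:
    - {"xyz": [-0.012, -0.157, 0.001], "spin": 0.008, "hand": -1}
    - {"xyz": [-0.012, -0.157, 0.001], "spin": 0.008, "hand": -1}
    - {"xyz": [-0.012, -0.157, 0.001], "spin": 0.008, "hand": -1}
    - {"xyz": [-0.012, -0.157, 0.001], "spin": 0.008, "hand": -1}
    - {"xyz": [-0.012, -0.157, 0.001], "spin": 0.008, "hand": -1}
    - {"xyz": [-0.012, -0.157, 0.001], "spin": 0.008, "hand": -1}
    - {"xyz": [-0.012, -0.157, 0.001], "spin": 0.008, "hand": -1}

```text
time: 7.98
ee_pos: [0.4368, -0.0975, 0.2308]
orientation: [0.765, 0.643, 0.004, -0.001]
wrist_force: [1.1, 0.4, 0.6]
grip_width: 0.996
```

```bash
python3 g.py .4354 -.0975 .061
python3 - <<'E'
from h import *
snap('wrist','w6.png'); d=snap('side','s6.png')
E
```

```text
t 7.98 pos [ 0.4368 -0.0975  0.2308] jaw -0.173 tilt [ 0.004  0.006 -1.   ] F [1.1 0.4 0.6] grip 0.996 q7 -0.29
shift [-0.0014 -0.0018  0.1698] spin 0.0 rows 4.07165341265031 0.001511169829869985
```

View pics/w6.png

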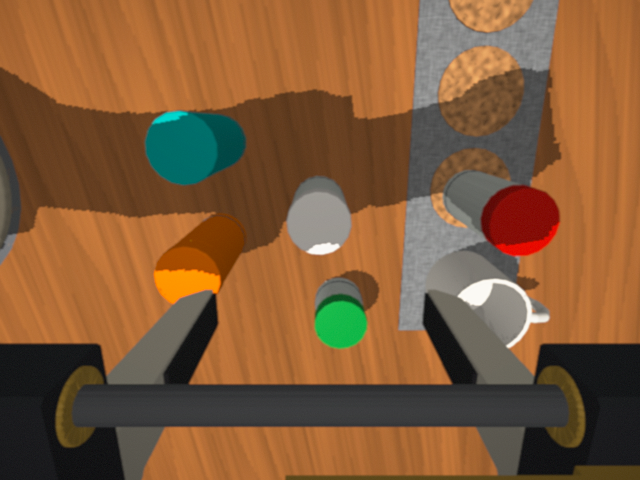

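View pics/s6.png

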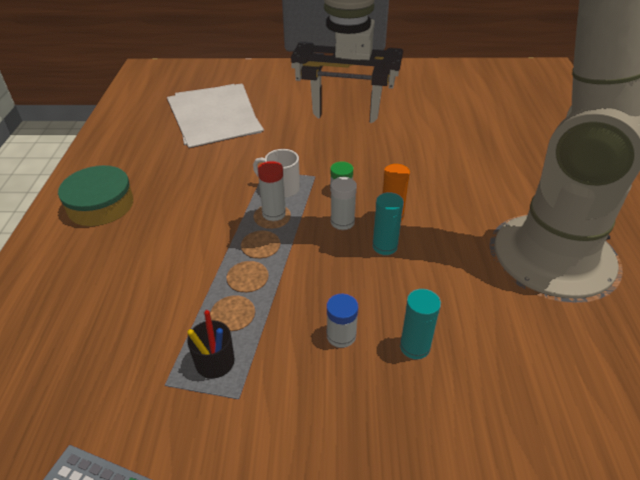

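Run:
```python
from h import *
import pickle
o=manip.get_obs();p=o['ee_pos'];q=o['orientation']
print('white',wray(319,222,p,q,.105)); print('red',wray(520,220,p,q,.132))
d=snap('top','t6.png')
cv2.imwrite('pics/t6c.png',cv2.resize(cv2.cvtColor(d['color'],cv2.COLOR_RGB2BGR)[100:350,280:520],None,fx=2.4,fy=2.4))
```

```text
white [ 0.43767894 -0.0951324   0.105     ]
red [ 0.58775478 -0.11309163  0.132     ]
```

View pics/t6c.png

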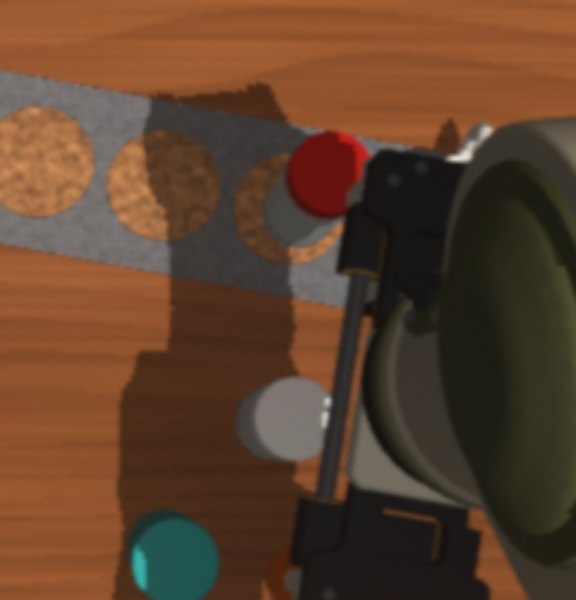

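```bash
python3 - <<'E'
from h import *
import pickle
d=pickle.load(open('cam.pkl','rb'))['top']
print(ray(d,417,172,.132));
E
python3 g.py .436 -.096 .061
```

```text
[ 0.58986062 -0.11559259  0.132     ]
t 8.23 pos [ 0.4364 -0.0971  0.23  ] jaw -0.172 tilt [ 0.002  0.007 -1.   ] F [-0.4 -0.6  0.1] grip 0.998 q7 -0.29
shift [-0.0003 -0.0007  0.169 ] spin 0.001 rows 4.053278594903789 0.006295623684289708
```

Request:
drive_tool:
  steps:
    - {"xyz": [0.0, -0.001, 0.04], "spin": 0, "hand": -1}
    - {"xyz": [0.0, -0.001, 0.08], "spin": 0, "hand": -1}
    - {"xyz": [0.0, -0.001, 0.12], "spin": 0, "hand": -1}
    - {"xyz": [0.0, -0.001, 0.15], "spin": 0, "hand": -1}
    - {"xyz": [0.0, -0.001, 0.17], "spin": 0, "hand": -1}
    - {"xyz": [0.0, -0.001, 0.17], "spin": 0, "hand": -1}
    - {"xyz": [0.0, -0.001, 0.17], "spin": 0, "hand": -1}
    - {"xyz": [0.0, -0.001, 0.17], "spin": 0, "hand": -1}

```text
time: 8.9
ee_pos: [0.4366, -0.0955, 0.0607]
orientation: [0.765, 0.644, 0.003, -0.002]
wrist_force: [0.1, 0.4, -0.4]
grip_width: 1.001
```

```bash
python3 g.py .436 -.096 .061
```

```text
t 8.9 pos [ 0.4366 -0.0955  0.0607] jaw -0.172 tilt [ 0.003  0.007 -1.   ] F [ 0.1  0.4 -0.4] grip 1.001 q7 -0.59
shift [-0.0006 -0.0005 -0.0003] spin 0.001 rows 0.02028117343607144 0.009431271043048639
```

Request:
drive_tool:
  steps:
    - {"xyz": [0, 0, 0], "spin": 0, "hand": 1}
    - {"xyz": [0, 0, 0], "spin": 0, "hand": 1}
    - {"xyz": [0, 0, 0], "spin": 0, "hand": 1}
    - {"xyz": [0, 0, 0], "spin": 0, "hand": 1}
    - {"xyz": [0, 0, 0], "spin": 0, "hand": 1}
    - {"xyz": [0, 0, 0], "spin": 0, "hand": 1}
    - {"xyz": [0, 0, 0], "spin": 0, "hand": 1}
    - {"xyz": [0, 0, 0], "spin": 0, "hand": 1}

```text
time: 9.57
ee_pos: [0.4366, -0.0956, 0.0609]
orientation: [0.765, 0.644, 0.003, -0.002]
wrist_force: [-0.4, -1.2, 4.3]
grip_width: 0.573
```

Request:
drive_tool:
  steps:
    - {"xyz": [0, 0, -0.01], "spin": 0, "hand": 1}
    - {"xyz": [0, 0, -0.025], "spin": 0, "hand": 1}
    - {"xyz": [0, 0, -0.05], "spin": 0, "hand": 1}
    - {"xyz": [0, 0, -0.08], "spin": 0, "hand": 1}
    - {"xyz": [0, 0, -0.11], "spin": 0, "hand": 1}
    - {"xyz": [0, 0, -0.14], "spin": 0, "hand": 1}
    - {"xyz": [0, 0, -0.14], "spin": 0, "hand": 1}
    - {"xyz": [0, 0, -0.14], "spin": 0, "hand": 1}

```text
time: 10.23
ee_pos: [0.4366, -0.097, 0.2017]
orientation: [0.765, 0.643, 0.004, -0.001]
wrist_force: [-0.5, 0.5, -2.2]
grip_width: 0.575
```

```bash
python3 g.py .6114 -.0186 .200
python3 - <<'E'
from h import *
snap('wrist','w7.png')
E
```

```text
t 10.23 pos [ 0.4366 -0.097   0.2017] jaw -0.173 tilt [ 0.005  0.006 -1.   ] F [-0.5  0.5 -2.2] grip 0.575 q7 -0.34
shift [0.1073 0.1587 0.003 ] spin 0.0 rows 4.593325480516701 0.0011809923661889599
```

View pics/w7.png

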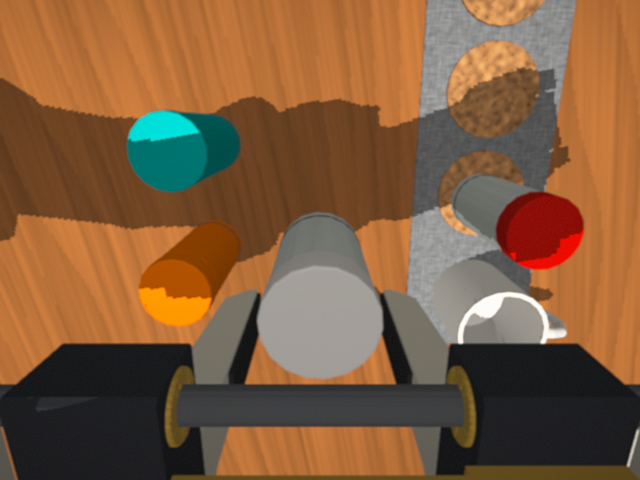

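Request:
drive_tool:
  steps:
    - {"xyz": [0.107, 0.159, 0.0], "spin": 0.0, "hand": 1}
    - {"xyz": [0.107, 0.159, 0.0], "spin": 0.0, "hand": 1}
    - {"xyz": [0.107, 0.159, 0.0], "spin": 0.0, "hand": 1}
    - {"xyz": [0.107, 0.159, 0.0], "spin": 0.0, "hand": 1}
    - {"xyz": [0.107, 0.159, 0.0], "spin": 0.0, "hand": 1}
    - {"xyz": [0.107, 0.159, 0.0], "spin": 0.0, "hand": 1}
    - {"xyz": [0.107, 0.159, 0.0], "spin": 0.0, "hand": 1}
    - {"xyz": [0.107, 0.159, 0.0], "spin": 0.0, "hand": 1}

```text
time: 10.95
ee_pos: [0.6089, -0.019, 0.1992]
orientation: [0.765, 0.644, 0.001, -0.003]
wrist_force: [-0.0, 0.3, -3.1]
grip_width: 0.574
```

```bash
python3 g.py .6114 -.0186 .071
python3 - <<'E'
from h import *
o=manip.get_obs();snap('wrist','w8.png'); print(o['ee_pos'],o['orientation'])
E
```

```text
t 10.95 pos [ 0.6089 -0.019   0.1992] jaw -0.172 tilt [-0.002  0.006 -1.   ] F [-0.   0.3 -3.1] grip 0.574 q7 -0.54
shift [1.000e-04 2.700e-03 1.282e-01] spin 0.001 rows 3.0749146413066506 0.008071214543099003
[ 0.60892248 -0.01904496  0.19919923] [ 0.76522551  0.64375452  0.00135106 -0.00286545]
```

View pics/w8.png

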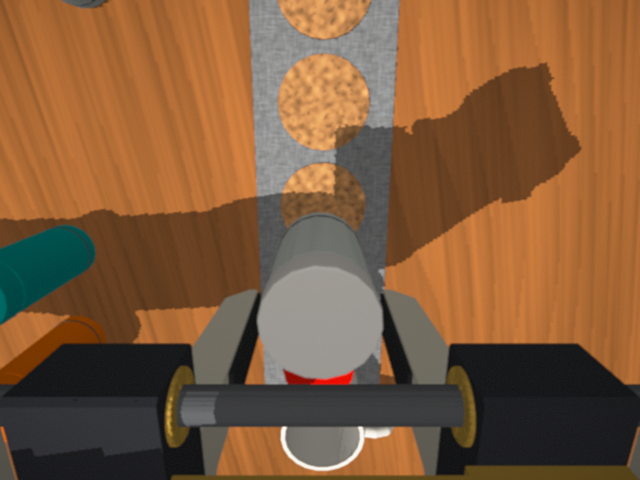

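Request:
drive_tool:
  steps:
    - {"xyz": [0.0, 0.003, 0.03], "spin": 0, "hand": 1}
    - {"xyz": [0.0, 0.003, 0.06], "spin": 0, "hand": 1}
    - {"xyz": [0.0, 0.003, 0.09], "spin": 0, "hand": 1}
    - {"xyz": [0.0, 0.003, 0.11], "spin": 0, "hand": 1}
    - {"xyz": [0.0, 0.003, 0.12], "spin": 0, "hand": 1}
    - {"xyz": [0.0, 0.003, 0.126], "spin": 0, "hand": 1}
    - {"xyz": [0.0, 0.003, 0.127], "spin": 0, "hand": 1}
    - {"xyz": [0.0, 0.003, 0.127], "spin": 0, "hand": 1}
    - {"xyz": [0.0, 0.003, 0.127], "spin": 0, "hand": 1}

```text
time: 11.75
ee_pos: [0.6125, -0.0193, 0.0741]
orientation: [0.766, 0.643, 0.002, -0.002]
wrist_force: [0.0, 1.0, -2.9]
grip_width: 0.576
```

```bash
python3 g.py .6114 -.0186 .068
python3 - <<'E'
from h import *
o=manip.get_obs()
d=snap('side','s9.png')
p=o['ee_pos'];q=o['orientation']
cv2.imwrite('pics/s9c.png',cv2.resize(cv2.cvtColor(d['color'],cv2.COLOR_RGB2BGR)[130:330,180:400],None,fx=3,fy=3))
E
```

```text
t 11.75 pos [ 0.6125 -0.0193  0.0741] jaw -0.173 tilt [ 0.001  0.006 -1.   ] F [ 0.   1.  -2.9] grip 0.576 q7 -0.65
shift [ 0.0005 -0.0012  0.0061] spin 0.0 rows 0.149812526502516 0.0007803685915739322
```

View pics/s9c.png

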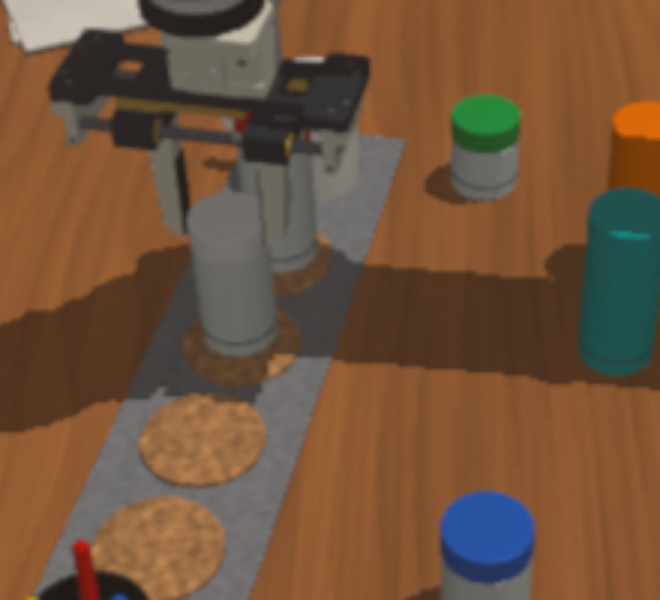

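White appears about 3 mm towards the mug, so I'll nudge +2.5 mm along the row while lowering.

Request:
drive_tool:
  steps:
    - {"xyz": [0.003, -0.001, 0.002], "spin": 0, "hand": 1}
    - {"xyz": [0.003, -0.001, 0.003], "spin": 0, "hand": 1}
    - {"xyz": [0.003, -0.001, 0.004], "spin": 0, "hand": 1}
    - {"xyz": [0.003, -0.001, 0.005], "spin": 0, "hand": 1}
    - {"xyz": [0.003, -0.001, 0.006], "spin": 0, "hand": 1}
    - {"xyz": [0.003, -0.001, 0.006], "spin": 0, "hand": 1}
    - {"xyz": [0.003, -0.001, 0.006], "spin": 0, "hand": 1}

```text
time: 12.38
ee_pos: [0.6121, -0.0162, 0.068]
orientation: [0.766, 0.643, 0.002, -0.002]
wrist_force: [0.3, -0.5, -2.4]
grip_width: 0.574
```

Request:
drive_tool:
  steps:
    - {"xyz": [0.0, 0.0, 0.001], "spin": 0, "hand": 1}
    - {"xyz": [0.0, 0.0, 0.0015], "spin": 0, "hand": 1}
    - {"xyz": [0.0, 0.0, 0.0015], "spin": 0, "hand": 1}
    - {"xyz": [0.0, 0.0, 0.0015], "spin": 0, "hand": 1}

```text
time: 12.72
ee_pos: [0.6121, -0.0162, 0.0679]
orientation: [0.766, 0.643, 0.002, -0.001]
wrist_force: [-4.4, -0.8, 12.6]
grip_width: 0.575
```

Request:
drive_tool:
  steps:
    - {"xyz": [0.0, 0.0, -0.001], "spin": 0, "hand": 0.5}
    - {"xyz": [0.0, 0.0, -0.001], "spin": 0, "hand": -1}
    - {"xyz": [0.0, 0.0, -0.001], "spin": 0, "hand": -1}
    - {"xyz": [0.0, 0.0, -0.001], "spin": 0, "hand": -1}
    - {"xyz": [0.0, 0.0, -0.001], "spin": 0, "hand": -1}
    - {"xyz": [0.0, 0.0, -0.001], "spin": 0, "hand": -1}
    - {"xyz": [0.0, 0.0, -0.03], "spin": 0, "hand": -1}
    - {"xyz": [0.0, 0.0, -0.07], "spin": 0, "hand": -1}
    - {"xyz": [0.0, 0.0, -0.11], "spin": 0, "hand": -1}
    - {"xyz": [0.0, 0.0, -0.15], "spin": 0, "hand": -1}

```text
time: 13.55
ee_pos: [0.6113, -0.0168, 0.2193]
orientation: [0.765, 0.644, 0.002, -0.002]
wrist_force: [1.1, 0.2, -0.3]
grip_width: 0.997
```

```bash
python3 g.py .4426 .2130 .21
```

```text
t 13.55 pos [ 0.6113 -0.0168  0.2193] jaw -0.173 tilt [ 0.001  0.005 -1.   ] F [ 1.1  0.2 -0.3] grip 0.997 q7 -0.54
shift [ 0.1974 -0.2057  0.0104] spin 0.0 rows 6.840858902302366 0.0032608474558859513
```

Request:
drive_tool:
  steps:
    - {"xyz": [0.197, -0.206, 0.0], "spin": 0.0, "hand": -1}
    - {"xyz": [0.197, -0.206, 0.0], "spin": 0.0, "hand": -1}
    - {"xyz": [0.197, -0.206, 0.0], "spin": 0.0, "hand": -1}
    - {"xyz": [0.197, -0.206, 0.0], "spin": 0.0, "hand": -1}
    - {"xyz": [0.197, -0.206, 0.0], "spin": 0.0, "hand": -1}
    - {"xyz": [0.197, -0.206, 0.0], "spin": 0.0, "hand": -1}
    - {"xyz": [0.197, -0.206, 0.0], "spin": 0.0, "hand": -1}
    - {"xyz": [0.197, -0.206, 0.0], "spin": 0.0, "hand": -1}
    - {"xyz": [0.197, -0.206, 0.0], "spin": 0.0, "hand": -1}
    - {"xyz": [0.197, -0.206, 0.0], "spin": 0.0, "hand": -1}

```text
time: 14.38
ee_pos: [0.4426, 0.2122, 0.2204]
orientation: [0.765, 0.644, 0.002, -0.002]
wrist_force: [0.1, -0.2, 0.3]
grip_width: 1.003
```

```bash
python3 g.py .4426 .2130 .046
python3 - <<'E'
from h import *
snap('wrist','w10.png')
d=snap('top','t10.png')
cv2.imwrite('pics/t10c.png',cv2.resize(cv2.cvtColor(d['color'],cv2.COLOR_RGB2BGR)[120:270,270:470],None,fx=4,fy=4,interpolation=cv2.INTER_CUBIC))
E
```

```text
t 14.38 pos [0.4426 0.2122 0.2204] jaw -0.172 tilt [ 0.001  0.005 -1.   ] F [ 0.1 -0.2  0.3] grip 1.003 q7 -1.03
shift [-2.000e-04 -1.000e-04  1.744e-01] spin 0.001 rows 4.183192897819934 0.004982859823162045
```

View pics/w10.png

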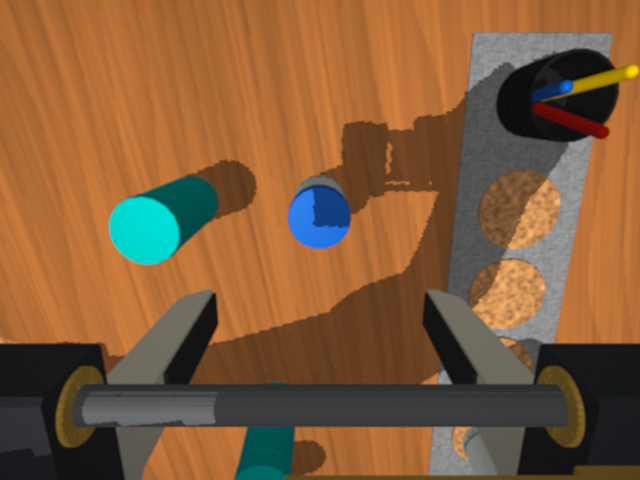

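View pics/t10c.png

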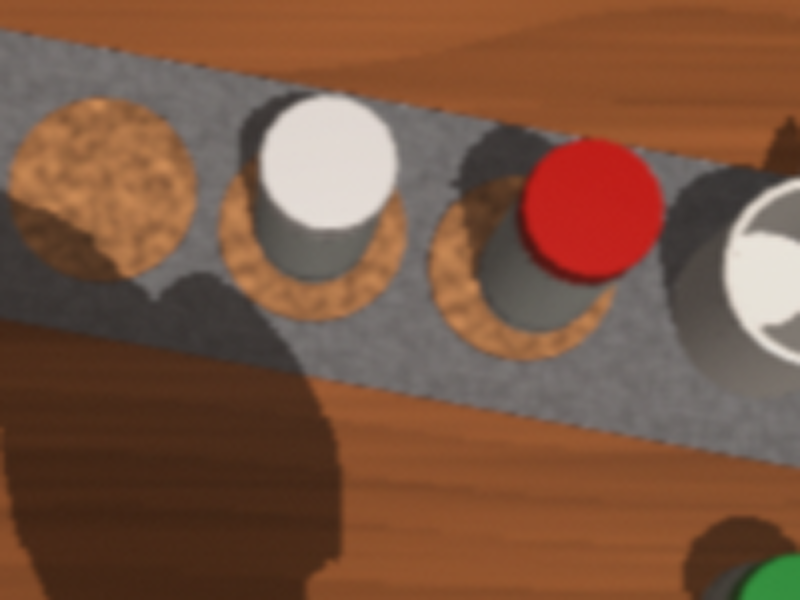

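```bash
python3 - <<'E'
from h import *
d=manip.grab_frame('top')
print('red',ray(d,418.2,172.0,.132),'white',ray(d,352.2,160.6,.112))
img=cv2.resize(cv2.cvtColor(d['color'],cv2.COLOR_RGB2BGR),None,fx=4,fy=4,interpolation=cv2.INTER_CUBIC)
import h; h.S=4
for c,z in (((.589,-.1175),.132),((.6105,-.0175),.112)):
    circ(d,img,c,z,.027,(0,255,255)); circ(d,img,c,.007,.027,(0,255,0))
for c in ((.5944,-.1121),(.6114,-.0186)): circ(d,img,c,.007,.042,(255,255,0))
cv2.imwrite('pics/o1.png',img[480:1080,1080:1880])
E
python3 g.py .4426 .2130 .046
```

```text
red [ 0.58988396 -0.11741306  0.132     ] white [ 0.61186844 -0.01887203  0.112     ]
t 14.53 pos [0.443  0.2114 0.2202] jaw -0.175 tilt [ 0.     0.005 -1.   ] F [ 0.  -0.7 -0.3] grip 0.999 q7 -1.03
shift [ 0.0006 -0.0006  0.1742] spin -0.002 rows 4.178300807075238 0.016628598602354216
```

View pics/o1.png

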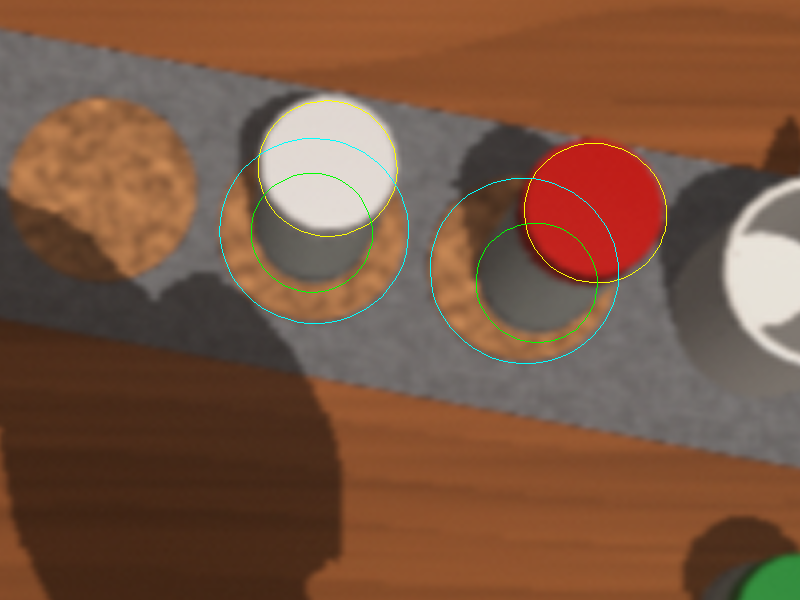

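White is within 1 mm and red about 6 mm off, both inside tolerance. Blue lines up under the gripper, so I'll descend.

Request:
drive_tool:
  steps:
    - {"xyz": [0.0, -0.001, 0.04], "spin": 0, "hand": -1}
    - {"xyz": [0.0, -0.001, 0.08], "spin": 0, "hand": -1}
    - {"xyz": [0.0, -0.001, 0.12], "spin": 0, "hand": -1}
    - {"xyz": [0.0, -0.001, 0.155], "spin": 0, "hand": -1}
    - {"xyz": [0.0, -0.001, 0.174], "spin": 0, "hand": -1}
    - {"xyz": [0.0, -0.001, 0.174], "spin": 0, "hand": -1}
    - {"xyz": [0.0, -0.001, 0.174], "spin": 0, "hand": -1}
    - {"xyz": [0.0, -0.001, 0.174], "spin": 0, "hand": -1}

```text
time: 15.2
ee_pos: [0.443, 0.2125, 0.0471]
orientation: [0.766, 0.642, 0.002, -0.002]
wrist_force: [0.4, -0.2, 0.8]
grip_width: 1.001
```

```bash
python3 g.py .4426 .2130 .046
```

```text
t 15.2 pos [0.443  0.2125 0.0471] jaw -0.176 tilt [ 0.001  0.006 -1.   ] F [ 0.4 -0.2  0.8] grip 1.001 q7 -1.31
shift [ 0.0004 -0.0004  0.0011] spin -0.003 rows 0.030712103975154295 0.022981719186869753
```

Request:
drive_tool:
  steps:
    - {"xyz": [0, 0, 0], "spin": 0, "hand": 1}
    - {"xyz": [0, 0, 0], "spin": 0, "hand": 1}
    - {"xyz": [0, 0, 0], "spin": 0, "hand": 1}
    - {"xyz": [0, 0, 0], "spin": 0, "hand": 1}
    - {"xyz": [0, 0, 0], "spin": 0, "hand": 1}
    - {"xyz": [0, 0, 0], "spin": 0, "hand": 1}
    - {"xyz": [0, 0, 0], "spin": 0, "hand": 1}
    - {"xyz": [0, 0, 0], "spin": 0, "hand": 1}

```text
time: 15.87
ee_pos: [0.4429, 0.2126, 0.0472]
orientation: [0.766, 0.642, 0.002, -0.002]
wrist_force: [-0.7, -1.0, 3.6]
grip_width: 0.569
```

Request:
drive_tool:
  steps:
    - {"xyz": [0, 0, -0.01], "spin": 0, "hand": 1}
    - {"xyz": [0, 0, -0.025], "spin": 0, "hand": 1}
    - {"xyz": [0, 0, -0.05], "spin": 0, "hand": 1}
    - {"xyz": [0, 0, -0.08], "spin": 0, "hand": 1}
    - {"xyz": [0, 0, -0.11], "spin": 0, "hand": 1}
    - {"xyz": [0, 0, -0.14], "spin": 0, "hand": 1}
    - {"xyz": [0, 0, -0.14], "spin": 0, "hand": 1}
    - {"xyz": [0, 0, -0.14], "spin": 0, "hand": 1}

```text
time: 16.53
ee_pos: [0.4433, 0.2119, 0.1889]
orientation: [0.767, 0.642, 0.004, -0.001]
wrist_force: [-0.6, 0.8, -2.4]
grip_width: 0.57
```

```bash
python3 g.py .6275 .0775 .187
python3 - <<'E'
from h import *
snap('wrist','w11.png')
E
```

```text
t 16.53 pos [0.4433 0.2119 0.1889] jaw -0.176 tilt [ 0.004  0.007 -1.   ] F [-0.6  0.8 -2.4] grip 0.57 q7 -1.08
shift [-0.1     0.2049  0.0019] spin -0.003 rows 5.466919139078186 0.027238849642326812
```

View pics/w11.png

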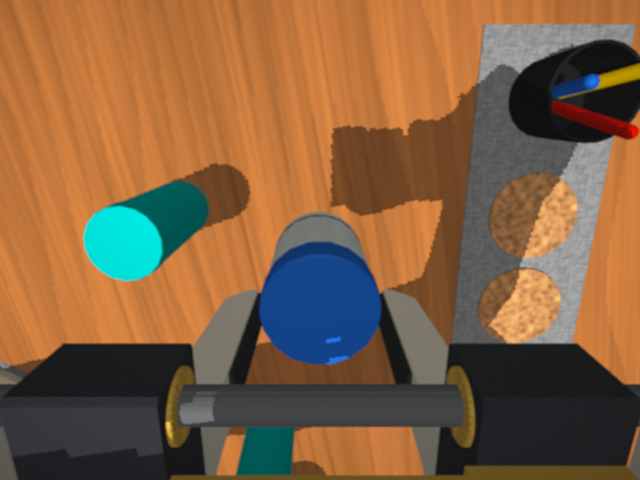

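Request:
drive_tool:
  steps:
    - {"xyz": [-0.102, 0.206, 0.0], "spin": 0.0, "hand": 1}
    - {"xyz": [-0.102, 0.206, 0.0], "spin": 0.0, "hand": 1}
    - {"xyz": [-0.102, 0.206, 0.0], "spin": 0.0, "hand": 1}
    - {"xyz": [-0.102, 0.206, 0.0], "spin": 0.0, "hand": 1}
    - {"xyz": [-0.102, 0.206, 0.0], "spin": 0.0, "hand": 1}
    - {"xyz": [-0.102, 0.206, 0.0], "spin": 0.0, "hand": 1}
    - {"xyz": [-0.102, 0.206, 0.0], "spin": 0.0, "hand": 1}
    - {"xyz": [-0.102, 0.206, 0.0], "spin": 0.0, "hand": 1}
    - {"xyz": [-0.102, 0.206, 0.0], "spin": 0.0, "hand": 1}

```text
time: 17.33
ee_pos: [0.6259, 0.0756, 0.1858]
orientation: [0.766, 0.643, 0.001, -0.003]
wrist_force: [-0.3, -0.7, -2.0]
grip_width: 0.567
```

```bash
python3 g.py .6275 .0755 .057
```

```text
t 17.33 pos [0.6259 0.0756 0.1858] jaw -0.175 tilt [-0.001  0.006 -1.   ] F [-0.3 -0.7 -2. ] grip 0.567 q7 -0.73
shift [-0.0005  0.0018  0.1288] spin -0.002 rows 3.0880381009110063 0.016491945291006616
```

Request:
drive_tool:
  steps:
    - {"xyz": [0.0, 0.002, 0.03], "spin": 0, "hand": 1}
    - {"xyz": [0.0, 0.002, 0.06], "spin": 0, "hand": 1}
    - {"xyz": [0.0, 0.002, 0.09], "spin": 0, "hand": 1}
    - {"xyz": [0.0, 0.002, 0.11], "spin": 0, "hand": 1}
    - {"xyz": [0.0, 0.002, 0.12], "spin": 0, "hand": 1}
    - {"xyz": [0.0, 0.002, 0.126], "spin": 0, "hand": 1}
    - {"xyz": [0.0, 0.002, 0.128], "spin": 0, "hand": 1}
    - {"xyz": [0.0, 0.002, 0.128], "spin": 0, "hand": 1}
    - {"xyz": [0.0, 0.002, 0.128], "spin": 0, "hand": 1}

```text
time: 18.08
ee_pos: [0.6283, 0.0765, 0.059]
orientation: [0.766, 0.643, 0.002, -0.002]
wrist_force: [0.3, 0.6, -1.6]
grip_width: 0.571
```

```bash
python3 g.py .6275 .0755 .054
python3 - <<'E'
from h import *
d=snap('side','s12.png')
cv2.imwrite('pics/s12c.png',cv2.resize(cv2.cvtColor(d['color'],cv2.COLOR_RGB2BGR)[180:380,160:360],None,fx=3,fy=3))
E
```

```text
t 18.08 pos [0.6283 0.0765 0.059 ] jaw -0.175 tilt [ 0.001  0.006 -1.   ] F [ 0.3  0.6 -1.6] grip 0.571 q7 -0.84
shift [-0.0011 -0.0007  0.005 ] spin -0.002 rows 0.12333925157873986 0.013878624810111262
```

View pics/s12c.png

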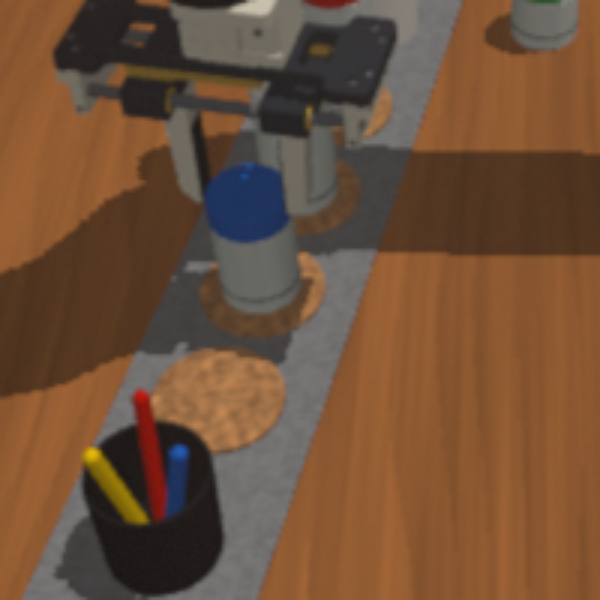

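Blue is centred over coaster2. I'll lower it.

Request:
drive_tool:
  steps:
    - {"xyz": [0.0, -0.001, 0.002], "spin": 0, "hand": 1}
    - {"xyz": [0.0, -0.001, 0.003], "spin": 0, "hand": 1}
    - {"xyz": [0.0, -0.001, 0.004], "spin": 0, "hand": 1}
    - {"xyz": [0.0, -0.001, 0.005], "spin": 0, "hand": 1}
    - {"xyz": [0.0, -0.001, 0.005], "spin": 0, "hand": 1}
    - {"xyz": [0.0, -0.001, 0.0055], "spin": 0, "hand": 1}
    - {"xyz": [0.0, -0.001, 0.0055], "spin": 0, "hand": 1}

```text
time: 18.72
ee_pos: [0.6277, 0.0767, 0.0543]
orientation: [0.766, 0.643, 0.003, -0.002]
wrist_force: [-2.6, -0.8, 7.4]
grip_width: 0.573
```

Request:
drive_tool:
  steps:
    - {"xyz": [0.0, 0.0, 0.0005], "spin": 0, "hand": 1}
    - {"xyz": [0.0, 0.0, 0.001], "spin": 0, "hand": 1}
    - {"xyz": [0.0, 0.0, 0.001], "spin": 0, "hand": 1}
    - {"xyz": [0.0, 0.0, 0.001], "spin": 0, "hand": 1}

```text
time: 19.05
ee_pos: [0.6277, 0.0768, 0.0542]
orientation: [0.766, 0.643, 0.003, -0.001]
wrist_force: [-3.7, -0.5, 11.7]
grip_width: 0.569
```

Request:
drive_tool:
  steps:
    - {"xyz": [0.0, 0.0, -0.001], "spin": 0, "hand": 0.5}
    - {"xyz": [0.0, 0.0, -0.001], "spin": 0, "hand": -1}
    - {"xyz": [0.0, 0.0, -0.001], "spin": 0, "hand": -1}
    - {"xyz": [0.0, 0.0, -0.001], "spin": 0, "hand": -1}
    - {"xyz": [0.0, 0.0, -0.001], "spin": 0, "hand": -1}
    - {"xyz": [0.0, 0.0, -0.001], "spin": 0, "hand": -1}
    - {"xyz": [0.0, 0.0, -0.03], "spin": 0, "hand": -1}
    - {"xyz": [0.0, 0.0, -0.07], "spin": 0, "hand": -1}
    - {"xyz": [0.0, 0.0, -0.11], "spin": 0, "hand": -1}
    - {"xyz": [0.0, 0.0, -0.15], "spin": 0, "hand": -1}

```text
time: 19.88
ee_pos: [0.6269, 0.076, 0.2056]
orientation: [0.766, 0.643, 0.002, -0.002]
wrist_force: [0.3, 0.1, 0.6]
grip_width: 0.999
```

```bash
python3 g.py .4392 -.2118 .204
```

```text
t 19.88 pos [0.6269 0.076  0.2056] jaw -0.175 tilt [ 0.001  0.006 -1.   ] F [0.3 0.1 0.6] grip 0.999 q7 -0.72
shift [-3.161e-01 -1.348e-01 -3.000e-04] spin -0.002 rows 8.24019887948004 0.0123989540506102
```

Request:
drive_tool:
  steps:
    - {"xyz": [-0.316, -0.135, 0.0], "spin": 0.0, "hand": -1}
    - {"xyz": [-0.316, -0.135, 0.0], "spin": 0.0, "hand": -1}
    - {"xyz": [-0.316, -0.135, 0.0], "spin": 0.0, "hand": -1}
    - {"xyz": [-0.316, -0.135, 0.0], "spin": 0.0, "hand": -1}
    - {"xyz": [-0.316, -0.135, 0.0], "spin": 0.0, "hand": -1}
    - {"xyz": [-0.316, -0.135, 0.0], "spin": 0.0, "hand": -1}
    - {"xyz": [-0.316, -0.135, 0.0], "spin": 0.0, "hand": -1}
    - {"xyz": [-0.316, -0.135, 0.0], "spin": 0.0, "hand": -1}
    - {"xyz": [-0.316, -0.135, 0.0], "spin": 0.0, "hand": -1}
    - {"xyz": [-0.316, -0.135, 0.0], "spin": 0.0, "hand": -1}

```text
time: 20.72
ee_pos: [0.4367, -0.215, 0.2036]
orientation: [0.768, 0.64, 0.001, -0.002]
wrist_force: [0.0, 0.7, 0.0]
grip_width: 0.999
```

```bash
python3 g.py .4392 -.2118 .028
python3 - <<'E'
from h import *
snap('wrist','w13.png')
E
```

```text
t 20.72 pos [ 0.4367 -0.215   0.2036] jaw -0.181 tilt [-0.     0.005 -1.   ] F [0.  0.7 0. ] grip 0.999 q7 -0.14
shift [0.0028 0.0021 0.1756] spin -0.008 rows 4.211305954300196 0.06154956063043926
```

View pics/w13.png

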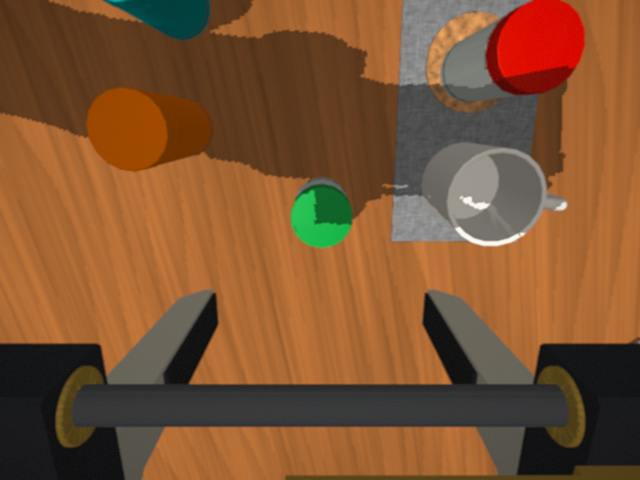

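Request:
drive_tool:
  steps:
    - {"xyz": [0.003, 0.002, 0.04], "spin": 0, "hand": -1}
    - {"xyz": [0.003, 0.002, 0.08], "spin": 0, "hand": -1}
    - {"xyz": [0.003, 0.002, 0.12], "spin": 0, "hand": -1}
    - {"xyz": [0.003, 0.002, 0.155], "spin": 0, "hand": -1}
    - {"xyz": [0.003, 0.002, 0.175], "spin": 0, "hand": -1}
    - {"xyz": [0.003, 0.002, 0.175], "spin": 0, "hand": -1}
    - {"xyz": [0.003, 0.002, 0.175], "spin": 0, "hand": -1}
    - {"xyz": [0.003, 0.002, 0.175], "spin": 0, "hand": -1}

```text
time: 21.43
ee_pos: [0.4425, -0.2082, 0.0298]
orientation: [0.767, 0.642, 0.003, -0.001]
wrist_force: [0.2, -0.9, -1.1]
grip_width: 1.0
```

```bash
python3 g.py .4392 -.2118 .028
```

```text
t 21.43 pos [ 0.4425 -0.2082  0.0298] jaw -0.176 tilt [ 0.002  0.006 -1.   ] F [ 0.2 -0.9 -1.1] grip 1.0 q7 -0.43
shift [-0.0041 -0.0027  0.0018] spin -0.003 rows 0.1249628799199825 0.02422485360143689
```

Request:
drive_tool:
  steps:
    - {"xyz": [-0.004, -0.003, 0.001], "spin": 0, "hand": -1}
    - {"xyz": [-0.004, -0.003, 0.001], "spin": 0, "hand": -1}
    - {"xyz": [-0.004, -0.003, 0.001], "spin": 0, "hand": 1}
    - {"xyz": [-0.004, -0.003, 0.001], "spin": 0, "hand": 1}
    - {"xyz": [-0.004, -0.003, 0.001], "spin": 0, "hand": 1}
    - {"xyz": [-0.004, -0.003, 0.001], "spin": 0, "hand": 1}
    - {"xyz": [-0.004, -0.003, 0.001], "spin": 0, "hand": 1}
    - {"xyz": [-0.004, -0.003, 0.001], "spin": 0, "hand": 1}
    - {"xyz": [-0.004, -0.003, 0.001], "spin": 0, "hand": 1}
    - {"xyz": [-0.004, -0.003, 0.001], "spin": 0, "hand": 1}

```text
time: 22.27
ee_pos: [0.4389, -0.2116, 0.0288]
orientation: [0.767, 0.642, 0.003, -0.001]
wrist_force: [-0.7, 0.3, 0.5]
grip_width: 0.57
```

Request:
drive_tool:
  steps:
    - {"xyz": [0, 0, -0.01], "spin": 0, "hand": 1}
    - {"xyz": [0, 0, -0.025], "spin": 0, "hand": 1}
    - {"xyz": [0, 0, -0.05], "spin": 0, "hand": 1}
    - {"xyz": [0, 0, -0.08], "spin": 0, "hand": 1}
    - {"xyz": [0, 0, -0.11], "spin": 0, "hand": 1}
    - {"xyz": [0, 0, -0.14], "spin": 0, "hand": 1}
    - {"xyz": [0, 0, -0.17], "spin": 0, "hand": 1}
    - {"xyz": [0, 0, -0.17], "spin": 0, "hand": 1}
    - {"xyz": [0, 0, -0.17], "spin": 0, "hand": 1}

```text
time: 23.02
ee_pos: [0.4389, -0.2131, 0.1999]
orientation: [0.767, 0.642, 0.003, -0.0]
wrist_force: [0.4, 0.9, -1.8]
grip_width: 0.565
```

```bash
python3 g.py .6436 .1704 .2
python3 - <<'E'
from h import *
snap('wrist','w14.png')
E
```

```text
t 23.02 pos [ 0.4389 -0.2131  0.1999] jaw -0.177 tilt [ 0.005  0.004 -1.   ] F [ 0.4  0.9 -1.8] grip 0.565 q7 -0.16
shift [0.4136 0.134  0.0024] spin -0.004 rows 10.425344465855733 0.030450640476217927
```

View pics/w14.png

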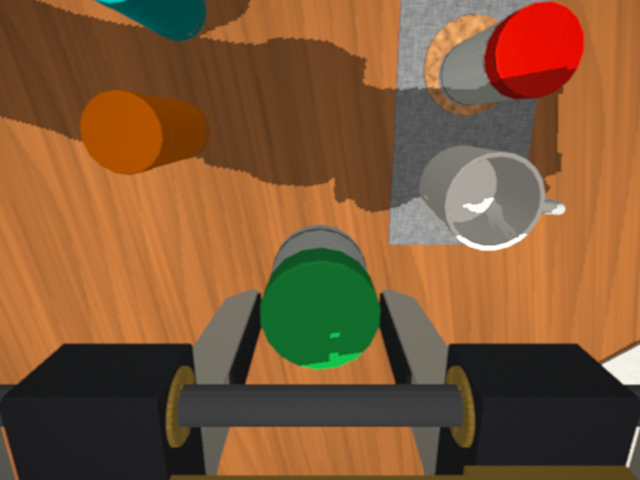

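Request:
drive_tool:
  steps:
    - {"xyz": [0.412, 0.135, 0.0], "spin": 0.0, "hand": 1}
    - {"xyz": [0.412, 0.135, 0.0], "spin": 0.0, "hand": 1}
    - {"xyz": [0.412, 0.135, 0.0], "spin": 0.0, "hand": 1}
    - {"xyz": [0.412, 0.135, 0.0], "spin": 0.0, "hand": 1}
    - {"xyz": [0.412, 0.135, 0.0], "spin": 0.0, "hand": 1}
    - {"xyz": [0.412, 0.135, 0.0], "spin": 0.0, "hand": 1}
    - {"xyz": [0.412, 0.135, 0.0], "spin": 0.0, "hand": 1}
    - {"xyz": [0.412, 0.135, 0.0], "spin": 0.0, "hand": 1}
    - {"xyz": [0.412, 0.135, 0.0], "spin": 0.0, "hand": 1}
    - {"xyz": [0.412, 0.135, 0.0], "spin": 0.0, "hand": 1}

```text
time: 23.9
ee_pos: [0.6352, 0.1562, 0.1983]
orientation: [0.767, 0.642, 0.001, -0.002]
wrist_force: [1.0, -0.7, -1.0]
grip_width: 0.569
```

Request:
drive_tool:
  steps:
    - {"xyz": [0.0, 0.0, 0.0], "spin": 0, "hand": 1}
    - {"xyz": [0.0, 0.0, 0.0], "spin": 0, "hand": 1}

```text
time: 24.07
ee_pos: [0.6341, 0.1596, 0.1953]
orientation: [0.765, 0.644, -0.001, -0.003]
wrist_force: [-0.2, -0.5, -2.4]
grip_width: 0.57
```

```bash
python3 g.py .6436 .1695 .040
python3 - <<'E'
from h import *
snap('wrist','w15.png')
E
```

```text
t 24.07 pos [0.6341 0.1596 0.1953] jaw -0.171 tilt [-0.005  0.004 -1.   ] F [-0.2 -0.5 -2.4] grip 0.57 q7 -0.85
shift [0.0109 0.0086 0.1553] spin 0.002 rows 3.7382001380271515 0.015365092514425527
```

View pics/w15.png

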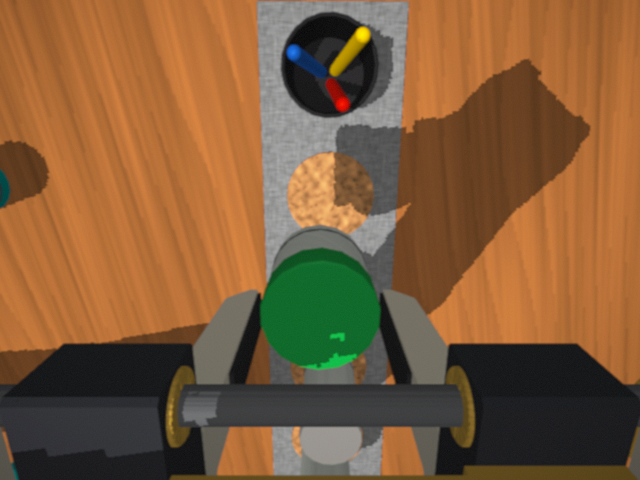

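Request:
drive_tool:
  steps:
    - {"xyz": [0.011, 0.009, 0.0], "spin": 0, "hand": 1}
    - {"xyz": [0.011, 0.009, 0.03], "spin": 0, "hand": 1}
    - {"xyz": [0.011, 0.009, 0.06], "spin": 0, "hand": 1}
    - {"xyz": [0.011, 0.009, 0.09], "spin": 0, "hand": 1}
    - {"xyz": [0.011, 0.009, 0.12], "spin": 0, "hand": 1}
    - {"xyz": [0.011, 0.009, 0.14], "spin": 0, "hand": 1}
    - {"xyz": [0.011, 0.009, 0.15], "spin": 0, "hand": 1}
    - {"xyz": [0.011, 0.009, 0.153], "spin": 0, "hand": 1}
    - {"xyz": [0.011, 0.009, 0.153], "spin": 0, "hand": 1}
    - {"xyz": [0.011, 0.009, 0.153], "spin": 0, "hand": 1}

```text
time: 24.95
ee_pos: [0.6444, 0.1662, 0.0436]
orientation: [0.766, 0.643, -0.001, -0.002]
wrist_force: [0.6, 0.3, -1.5]
grip_width: 0.57
```

```bash
python3 g.py .6436 .1695 .036
python3 - <<'E'
from h import *
d=snap('side','s16.png')
cv2.imwrite('pics/s16c.png',cv2.resize(cv2.cvtColor(d['color'],cv2.COLOR_RGB2BGR)[180:380,160:360],None,fx=3,fy=3))
E
```

```text
t 24.95 pos [0.6444 0.1662 0.0436] jaw -0.174 tilt [-0.004  0.003 -1.   ] F [ 0.6  0.3 -1.5] grip 0.57 q7 -0.98
shift [ 0.0031 -0.0013  0.0076] spin -0.001 rows 0.19869885363913725 0.010177440311920805
```

View pics/s16c.png

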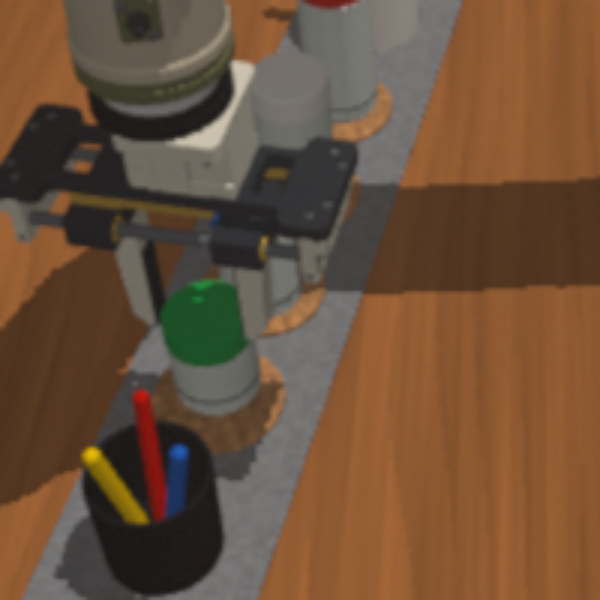

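Request:
drive_tool:
  steps:
    - {"xyz": [0.003, -0.001, 0.002], "spin": 0, "hand": 1}
    - {"xyz": [0.003, -0.001, 0.004], "spin": 0, "hand": 1}
    - {"xyz": [0.003, -0.001, 0.006], "spin": 0, "hand": 1}
    - {"xyz": [0.003, -0.001, 0.007], "spin": 0, "hand": 1}
    - {"xyz": [0.003, -0.001, 0.0075], "spin": 0, "hand": 1}
    - {"xyz": [0.003, -0.001, 0.008], "spin": 0, "hand": 1}
    - {"xyz": [0.003, -0.001, 0.008], "spin": 0, "hand": 1}
    - {"xyz": [0.003, -0.001, 0.008], "spin": 0, "hand": 1}

```text
time: 25.67
ee_pos: [0.6441, 0.1696, 0.036]
orientation: [0.766, 0.643, -0.0, -0.002]
wrist_force: [-0.7, 0.5, -0.3]
grip_width: 0.567
```

Request:
drive_tool:
  steps:
    - {"xyz": [0.0, 0.0, 0.001], "spin": 0, "hand": 1}
    - {"xyz": [0.0, 0.0, 0.001], "spin": 0, "hand": 1}
    - {"xyz": [0.0, 0.0, 0.001], "spin": 0, "hand": 1}
    - {"xyz": [0.0, 0.0, 0.001], "spin": 0, "hand": 1}

```text
time: 26.0
ee_pos: [0.6441, 0.1697, 0.0359]
orientation: [0.766, 0.643, -0.0, -0.002]
wrist_force: [-3.2, -0.8, 8.0]
grip_width: 0.573
```

Request:
drive_tool:
  steps:
    - {"xyz": [0.0, 0.0, -0.001], "spin": 0, "hand": 0.5}
    - {"xyz": [0.0, 0.0, -0.001], "spin": 0, "hand": -1}
    - {"xyz": [0.0, 0.0, -0.001], "spin": 0, "hand": -1}
    - {"xyz": [0.0, 0.0, -0.001], "spin": 0, "hand": -1}
    - {"xyz": [0.0, 0.0, -0.001], "spin": 0, "hand": -1}
    - {"xyz": [0.0, 0.0, -0.001], "spin": 0, "hand": -1}
    - {"xyz": [0.0, 0.0, -0.03], "spin": 0, "hand": -1}
    - {"xyz": [0.0, 0.0, -0.07], "spin": 0, "hand": -1}
    - {"xyz": [0.0, 0.0, -0.11], "spin": 0, "hand": -1}
    - {"xyz": [0.0, 0.0, -0.15], "spin": 0, "hand": -1}

```text
time: 26.83
ee_pos: [0.644, 0.1693, 0.1872]
orientation: [0.766, 0.643, -0.001, -0.002]
wrist_force: [1.2, 0.4, -0.3]
grip_width: 0.998
```

Request:
drive_tool:
  steps:
    - {"xyz": [0.05, -0.2, -0.03], "spin": 0, "hand": -1}
    - {"xyz": [0.05, -0.2, -0.03], "spin": 0, "hand": -1}
    - {"xyz": [0.05, -0.2, -0.03], "spin": 0, "hand": -1}
    - {"xyz": [0.05, -0.2, -0.03], "spin": 0, "hand": -1}
    - {"xyz": [0.05, -0.2, -0.03], "spin": 0, "hand": -1}
    - {"xyz": [0.05, -0.2, -0.03], "spin": 0, "hand": -1}
    - {"xyz": [0.05, -0.2, -0.03], "spin": 0, "hand": -1}
    - {"xyz": [0.05, -0.2, -0.03], "spin": 0, "hand": -1}

```text
time: 27.5
ee_pos: [0.4564, 0.2529, 0.2185]
orientation: [0.766, 0.643, -0.0, -0.002]
wrist_force: [-1.2, -0.5, -0.9]
grip_width: 0.997
```

Run:
```python
from h import *
d=snap('top','t17.png');snap('side','s17.png')
img=cv2.resize(cv2.cvtColor(d['color'],cv2.COLOR_RGB2BGR),None,fx=2.3,fy=2.3,interpolation=cv2.INTER_CUBIC)
cv2.imwrite('pics/t17c.png',img[220:600,300:1100]); print(manip.get_obs()['time'])
```

```text
27.6
```

View pics/t17c.png

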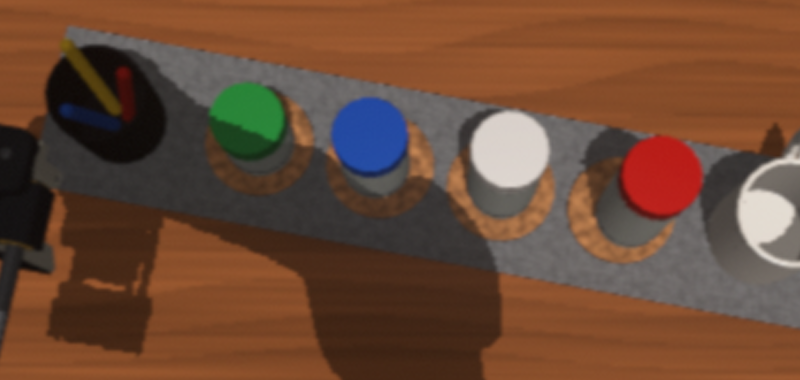

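View pics/s17.png

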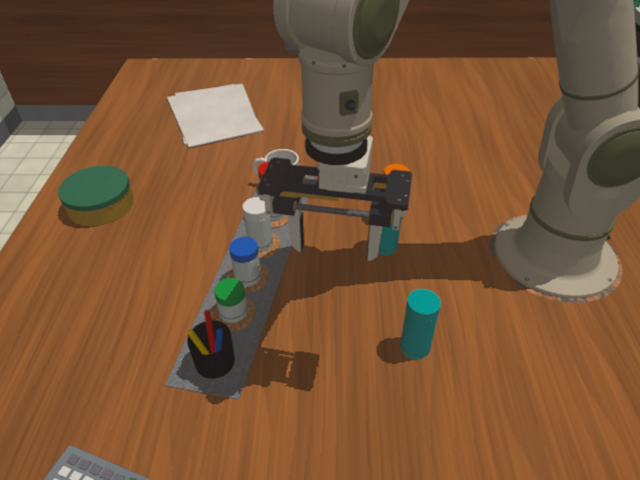

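Run:
```python
from h import *
d=manip.grab_frame('top')
for n,u,v,z,c in [('g',248,120,.072,(.6436,.1684)),('b',369,134.5,.092,(.6275,.0758)),('w',509.5,149,.112,(.6114,-.0186)),('r',661,176,.132,(.5944,-.1121))]:
    p=ray(d,(u+300.5)/2.3-.5,(v+220.5)/2.3-.5,z); e=p[:2]-c; print(n,p.round(4),(e*1000).round(1),np.hypot(*e)*1000)
# mug/tub change
import pickle
D=pickle.load(open('cam.pkl','rb'))['top']['color'].astype(int); N=d['color'].astype(int)
for n,(a,b,c,e) in dict(mug=(160,215,450,500),tub=(110,170,148,200)).items():
    print(n,(np.abs(D-N).sum(2)>90)[a:b,c:e].mean())
```

```text
g [0.6426 0.1661 0.072 ] [-1.  -2.3] 2.467066613569097
b [0.6273 0.0784 0.092 ] [-0.2  2.6] 2.5880092606344793
w [ 0.6126 -0.0181  0.112 ] [1.2 0.5] 1.2946931101132781
r [ 0.59   -0.1164  0.132 ] [-4.4 -4.3] 6.137842120392992
mug 0.0
tub 0.17596153846153847
```

All four are within about 6 mm of their coaster centres, upright and released, so I'll hand the job in.

```bash
python3 -c "
from plant import manip
o=manip.get_obs(); print(o['time'],o['wrist_force']); print(manip.finish_job())"
```

```text
27.65 [ 0.87829108 -0.03906482 -0.8051    ]
the job is handed in; nothing more can be done
None
```

All four canisters are on their coasters in height order, and I handed the job in at 27.7 s of the 112 s. The mug stood at the coaster4 end, so red went on coaster4, white on coaster3, blue on coaster2 and green on coaster1. I lowered each one until it touched the cork before letting go.

The last top view, good to about 2 mm, put the canisters this far from their coaster centres (limit 15 mm):

| Canister | Distance from centre |
|---|---|
| Red | about 6 mm |
| White | about 1 mm |
| Blue | about 2.5 mm |
| Green | about 2.5 mm |

- **Upright and clear:** all four looked upright in the last views, and the gripper was open and away from everything.
- **Red:** it is the furthest off. I gripped it about 6 mm off-centre. The wrist view showed the grip as centred, which disagreed with the measured tool pose and the later top view. I left it because it was well within the limit.
- **Mug and tub:** the mug area was unchanged from the first picture. The tub area did show image differences. I put them down to the gripper and its shadow, since the tub itself was at the same pixels.

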